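Park the tilting camera pillar upright in its rest fork

TASK

The camera stand's tilt head is unlocked and its pillar has sunk over onto its stop. Lift the stand by its handle just clear of the bench, bring the pillar upright by rocking the base before you take the stand anywhere, then carry it over to the breadboard with the pillar balanced upright the whole way, standing free in the air for at least six seconds. Slide the upright pillar gently into the rest fork, set the base down gently and flat on the breadboard and let go; never touch the pillar or camera, and leave the loose things on the bench where they are.

Things in the scene. Friction and masses are not known exactly. Their poses are not given: they have to be found in the camera images.
- stand: Loose camera stand to be carried, 0.75 kg in all: black base plate 200 (x) x 110 (y) x 8 mm, carrying handle at its -x end towards the robot, low box (top 26 mm) in the middle, tilt head (two cheeks 50 mm wide, 58 mm high) at its +x end. Origin: centre of the plate's underside; x runs from handle to tilt head, z up. Base alone 0.45 kg, centre of mass (-5, 0, 22) mm.
- handle (a point): Middle of the stand's handle bar, at (-85, 0, 79) mm in the stand's frame: rubber bar 16 mm thick (x), 104 mm long (y), 24 mm tall (z) on two end posts, 82 mm free between them and 59 mm free height under it. Grasp it from above in the middle, fingers closing along the stand's x. Axes as the stand's.
- column: The stand's pillar, turning about the stand's x axis; origin on the pivot, at (60, 0, 55) mm in the stand's frame; z along the pillar. 0.30 kg (+-12 %), centre of mass 177 mm above the pivot, inertia about the pivot 0.0116 kg m2. A spring of 0.425 N m/rad pulls it square to the base, fluid drag 0.046 N m s/rad relative to the base, no dry friction. Stops at +-0.3 rad from square to the base.
- pillar_mid (a point): Point on the pillar's axis 150 mm above the pivot, where the fork takes it; the round aluminium pillar is 36 mm thick here (black collar 43 mm thick from 35 to 65 mm above the pivot). Gravity (0.52 N m/rad) beats the spring, so upright is an unstable balance, time constant about 0.7 s (0.45 to 1 s). Tilting the base to one side pulls the pillar to that side.
- camera_top (a point): Centre of the camera's top, on the pillar's axis 264 mm above the pivot. The black camera is 58 x 56 x 64 mm, its underside 200 mm above the pivot; its lens reaches 59 mm from the axis towards +x. Axes as the pillar's. At the start the pillar rests on its +0.3 rad stop (turned about the stand's +x), leaning to the stand's -y side.
- breadboard: Fixed parking place: black optical breadboard 300 x 300 mm with grid holes, top 18 mm above the bench; origin under its centre at bench height, x points away from the robot. Two small round optics on posts (up to 120 mm high) stand at its far corners, (115, +-115) mm. A 25 mm steel post at (105, 0) mm carries the rest fork.
- fork (a point): Middle of the rest fork's slot, at (30, 0, 223) mm in the breadboard's frame: aluminium U-fork 14 mm thick, open to the board's -x. Slot 54 mm wide between straight tines from 30 mm before to 35 mm behind this point (slot's end); the tips flare to a mouth about 110 mm wide, 58 mm before it. The pillar enters sideways along the board's +x, camera above the fork. Axes as the board's.
- bay (a point): Where the stand's origin belongs when parked, on the breadboard's top at (-30, 0, 18) mm in the breadboard's frame; the stand's handle then points to the board's -x and pillar_mid is in the middle of the fork. Axes as the board's.
- driver_stand: Bystander: round stand, 68 mm across and 117 mm high, with six red-handled hex drivers.
- post_holder: Bystander: black post holder, 32 mm across, 52 mm high, standing on the bench between the stand and the breadboard; origin at its foot.
- controller: Bystander: black controller box 62 x 62 x 48 mm with a small red knob on top, the one nearer to the stand of two alike.
- screwdriver: Bystander: screwdriver with a red handle, 200 mm long, lying on the bench.

How it is judged:
On the way, in this order (a step that is already met when the one before it is completed fails the run):
1. the stand is off the bench and its pillar stands upright (within 0.1 rad) and free, touching nothing, for 6 s (height (world z) of stand above 0.015 m and angle between column's own z axis and vertical below 0.1 rad and contact force between column and anything else below 0.1 N), for 6 s.
2. the pillar is in the slot of the fork and the base is on the breadboard (x of pillar_mid in the frame of fork between -0.025 and 0.03 m and y of pillar_mid in the frame of fork between -0.02 and 0.02 m and z of stand in the frame of bay below 0.005 m), for 0.2 s.
At the end, for the whole second after the job is handed in: The base lies flat on the breadboard (within 4 mm and 0.03 rad), the pillar is upright within 0.1 rad between the straight tines of the fork (pillar_mid no more than 25 mm before and 30 mm behind the middle of the slot, within 20 mm sideways), all released and at rest (x of pillar_mid in the frame of fork between -0.025 and 0.03 m and y of pillar_mid in the frame of fork between -0.02 and 0.02 m and z of stand in the frame of bay between -0.004 and 0.004 m and angle between stand's own z axis and vertical below 0.03 rad and angle between column's own z axis and vertical below 0.1 rad and linear speed of stand below 0.02 m/s and angular speed of column below 0.1 rad/s); the robot touches nothing.
It fails at once if the stand is taken more than 0.15 m from where it stood while the pillar leans more than 0.18 rad (distance of stand from where it was at the start of the episode above 0.15 m and angle between column's own z axis and vertical above 0.18 rad).
It fails at once if the pillar or camera is touched by the fingers or the arm (contact force between column and the fingers above 1 N or contact force between column and the arm above 1 N).
It fails at once if the pillar is knocked against the fork or anything else (over 6 N) (contact force between column and anything else above 6 N).
It fails at once if the base is slammed or pressed onto the breadboard (over 40 N) (contact force between stand and breadboard above 40 N).
It fails at once if a loose thing on the bench is shifted by more than 15 mm (distance of any of driver_stand, post_holder, controller, screwdriver from where it was at the start of the episode above 0.015 m).
It also fails if it takes over 72 s, if anything falls off the work surface, if the arm or the gripper's body presses on something with over 40 N, if the wrist force passes 120 N, or if a joint passes its speed limit or range.

ROBOT

A 6-joint arm with a two-finger parallel gripper is mounted at the origin on the work surface. World frame = base frame: x ahead of the robot, y to its left, z up, the work surface at z = 0. Lengths are in m, angles in rad, forces in N, time in s.
With the tool pointing down it reaches from about 0.3 to 0.875 m from the base axis. Payload 4.2 kg.
Tool frame: the origin (TCP) lies at the very end of the fingers, on their centre line; the grasp point (between the pads) lies 19 mm behind it; z points along the fingers, y is the direction in which the jaws open and shut (so a half turn about z gives the same grasp; the last joint's range is limited). The gripper opens to 85 mm and grips with 20 to 120 N. Pads are 22 mm wide; open, the fingers measure 114 mm over their backs; the gripper's body (76 mm by 85 mm) begins 54 mm behind the grasp point. The pads swing forward as they close: fully open they stand 13 mm farther back than shut.
Start: joints at [1.292, 0.32, 1.565, -0, 1.257, -0.02], TCP at [0.147, 0.556, 0.231] pointing down, gripper open.
Joint ranges: [-3.11, 3.11], [-0.84, 2.01], [0.21, 2.61], [-1.34, 4.49], [0.05, 2.63], [-2.56, 2.56]. Speed limits (rad/s): [2.57, 2.57, 3.14, 3.14, 3.14, 3.14].

INTERFACE

Orientations are given as [roll, pitch, yaw] about the fixed x, y, z axes, in that order (R = Rz(yaw) Ry(pitch) Rx(roll)).
In Python, from workcell import manip gives the robot as it stands. The module is installed in compiled form; this text tells all that it offers.
- The arm moves only by the tool send_rows, never from a script. Its arguments are lists of equal length, an entry for each row: "twist": the turn, a rotation vector about the tool's x, y, z in rad, a list of three; "offset": the shift along the tool's x, y, z in cm, a list of three; "claw": the closure, from 0 (fully open) to 1 (shut). A call has 1 to 20 rows; each row shifts and turns the commanded pose from where the row before left it, along the tool's axes as they then stand; what a row does not reach is not made up. A row lasts 1/8 s, in which the tool goes at most 62.5 mm and 10.7 degrees, less where a joint would pass 70% of its speed; a pose out of reach is approached as far as the arm can. A call is refused whole if a number of a shift passes 6.25 or a number of a turn 0.188, either way. A call with a gripper value outside its range is refused whole. The fingers move at their own pace and stop on an object; "newtons" is the grip in N (left out, the last holds). Time passes only in rows, so rows that do not move let the fingers close. It gives the time, the measured TCP pose, the force and the opening at its end, in the units of the state.
- manip.sense(): the state, without advancing time (a new reading comes with each control period).
- manip.camera(name): name is "scene" or "side" or "wrist"; returns a dict with "pixels" (480x640x3 uint8, red, green, blue), "intrinsics" (3x3 intrinsics, pixels), "dist_coeffs" ([k1, k2, p1, p2, k3] as OpenCV has them; the pictures are not rectified), "position" and "attitude" of the camera in the world. Camera axes: x right, y down, z forward; pixel columns grow to the right and rows downward; lengths in m; the calibration is good to about 2 mm. A picture is of the moment at which its call begins. There is no depth.
- manip.sign_off(): hands the job in, once; it reports no verdict.
The state is a dict: "clock": time; "q": joint angles; "dq": joint speeds; "tau": joint torques, N m; "tcp_pos": TCP position; "ee_rot": TCP orientation; "ft_force": force on the tool from outside, world axes, zero at the start; "torque": the same for the moment, N m; "finger_gap": finger opening in m.
Only numpy, scipy, OpenCV 4.12 (cv2) and the standard library are available. Lean on these libraries where they do the work, as an engineer would, in place of code of your own. Each camera call takes 0.05 s, during which the arm holds its last target. There are 200 camera calls.

## Working session

There is one attempt and no reset: what is moved stays moved. The work goes in short steps, Python scripts to look and compute and a tool call to move; the robot and the scene stay as the last step left them, time stands still between calls to the robot, and variables do not carry over. Pictures are saved under pics/ and viewed, about 8 in all and at most 12, crops included, and the job is handed in when it is done.

Besides the shell and the picture viewer there is one more tool, called after ">>>" in YAML: its name, and indented under it one key for each argument. send_rows: Moves the arm, as the interface text tells. Its arguments: {"type":"object","properties":{"twist":{"type":"array"},"offset":{"type":"array"},"claw":{"type":"array"},"newtons":{"type":"number"}},"required":["twist","offset","claw"]}

```bash
mkdir -p pics; cat > h.py <<'E'
import numpy as np, cv2
from workcell import manip
from scipy.spatial.transform import Rotation as Ro
def snap(n,fn=None):
    c=manip.camera(n)
    if fn: cv2.imwrite('pics/'+fn,c['pixels'][:,:,::-1])
    return c
def Rc(c):
    a=np.array(c['attitude'],float)
    return a if a.shape==(3,3) else Ro.from_euler('xyz',a).as_matrix() if a.size==3 else Ro.from_quat(a).as_matrix()
def ray(c,uv):
    p=cv2.undistortPoints(np.array(uv,float).reshape(-1,1,2),np.array(c['intrinsics']),np.array(c['dist_coeffs'],float)).reshape(-1,2)
    return np.c_[p,np.ones(len(p))]@Rc(c).T
def atz(c,uv,z):
    d=ray(c,uv);o=np.array(c['position']);return o+d*((z-o[2])/d[:,2])[:,None]
def proj(c,P):
    R=Rc(c);rv=cv2.Rodrigues(R.T)[0];t=-R.T@np.array(c['position'])
    return cv2.projectPoints(np.array(P,float).reshape(-1,1,3),rv,t,np.array(c['intrinsics']),np.array(c['dist_coeffs'],float))[0].reshape(-1,2)
E
python3 - <<'E'
from h import *
for n in('scene','side','wrist'):
    c=snap(n,n+'0.png');print(n,c['position'],c['attitude'],c['intrinsics'],c['dist_coeffs'])
print(manip.sense())
E
```

```text
scene [ 1.22370092 -0.0426259   1.17675853] [-2.56454556  0.01431421  1.58580508] [[440.65839641   0.         316.27133461]
 [  0.         440.65839641 241.2182868 ]
 [  0.           0.           1.        ]] [-0.11151065  0.          0.          0.          0.        ]
side [ 0.40608253 -1.09983123  1.02588766] [-2.23169444 -0.02141383 -0.14549944] [[562.2968422    0.         329.20566355]
 [  0.         562.2968422  238.50226418]
 [  0.           0.           1.        ]] [-0.02193681  0.          0.          0.          0.        ]
wrist [0.08244195 0.57299659 0.37338316] [2.87733273e+00 2.65456999e-03 1.31114094e+00] [[425.22805887   0.         321.71926185]
 [  0.         425.22805887 231.12764596]
 [  0.           0.           1.        ]] [0.00723474 0.         0.         0.         0.        ]
{'clock': 0.15, 'q': array([ 1.29198023e+00,  3.20135564e-01,  1.56537175e+00,  3.08894779e-05,
        1.25739959e+00, -1.99952523e-02]), 'dq': array([-4.97085747e-05, -1.94467903e-03, -2.72379360e-03, -9.05749101e-04,
       -5.10633154e-04,  1.28838684e-04]), 'tau': array([ 1.02857750e-03, -4.15844321e+01, -2.34345871e+01,  8.20480204e-05,
        5.85725735e-03,  2.63475044e-06]), 'tcp_pos': array([0.14705792, 0.55551734, 0.23069135]), 'ee_rot': array([-3.14027925e+00, -5.56436167e-05,  2.88276223e+00]), 'ft_force': array([-0.21470268,  0.1972442 , -0.0930561 ]), 'torque': array([ 0.00121484, -0.01189843,  0.01532702]), 'finger_gap': 0.08545864425732783}
```

View pics/scene0.png

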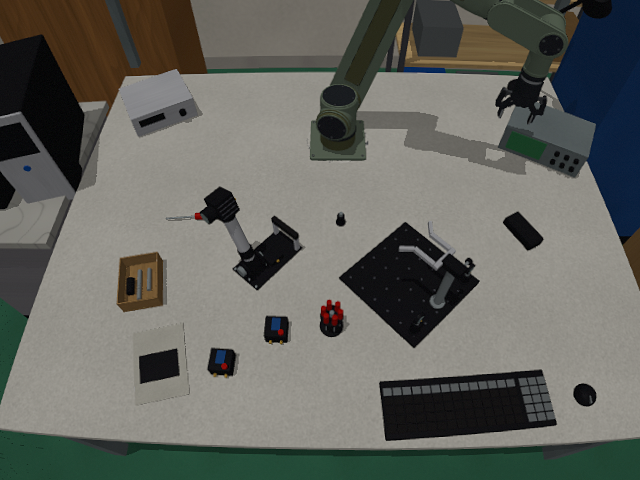

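View pics/side0.png

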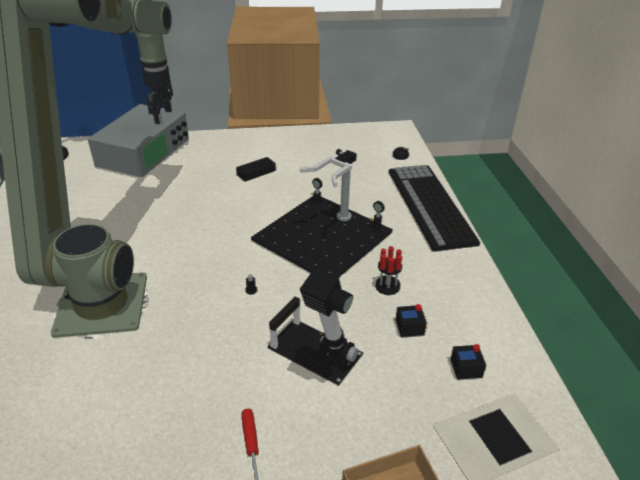

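```bash
python3 - <<'E'
import cv2,numpy as np
s=cv2.imread('pics/scene0.png');d=cv2.imread('pics/side0.png')
f=lambda im,x,y,w,h:cv2.resize(im[y:y+h,x:x+w],(400,300),interpolation=cv2.INTER_CUBIC)
# scene stand: 2.857x
a=np.vstack([np.hstack([f(s,190,185,140,105),f(s,335,210,160,120+0)]),np.hstack([f(d,250,265,140,105),f(d,245,150,160,120)])])
cv2.imwrite('pics/crop1.png',a)
E
```

```text
(no output)
```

View pics/crop1.png

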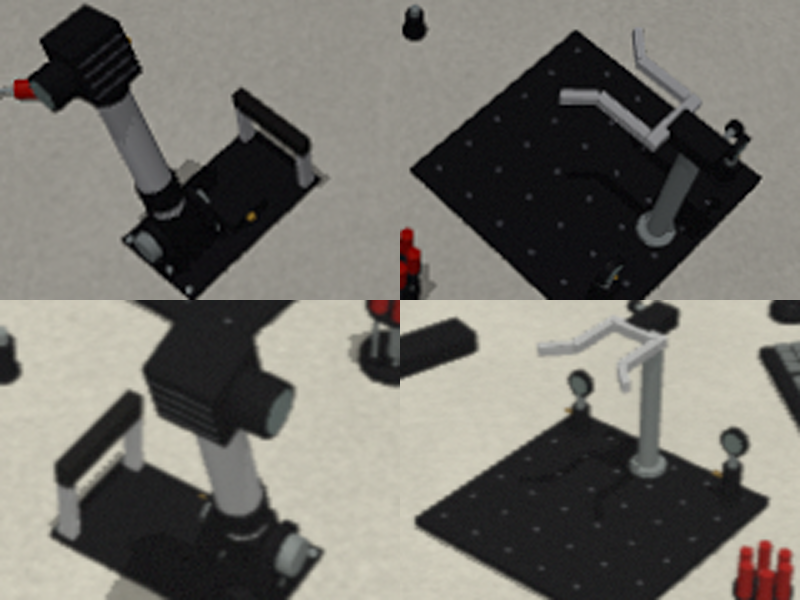

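```bash
python3 - <<'E'
from h import *
from scipy.optimize import least_squares
import json
S,D=snap('scene'),snap('side')
def fit(g,sc,sd,z0):
    def f(p,full=False):
        c,s=np.cos(p[2]),np.sin(p[2]);R=np.array([[c,-s,0],[s,c,0],[0,0,1]])
        r=[]
        for cam,L in((S,sc),(D,sd)):
            P=np.array([R@np.array(a)/1000+[p[0],p[1],0] for a,_ in L])
            r.append(proj(cam,P)-np.array([b for _,b in L]))
        return np.vstack(r).ravel()
    o=least_squares(f,g,loss='soft_l1');print(o.x,np.degrees(o.x[2]));print(f(o.x).reshape(-1,2).round(1).tolist());return o.x
b=fit([.5,.2,.78],[((-150,-150,18),(339.4,278)),((-150,150,18),(405,222.4)),((150,150,18),(479,281.2)),((150,-150,18),(413,346)),((105,0,18),(437.8,302.8))],
 [((-150,150,18),(251.4,238.4)),((150,150,18),(317.4,194.8)),((150,-150,18),(392.2,230))],0)
s=fit([.5,-.2,-.78],[((100,-55,8),(232.7,269)),((100,55,8),(257.5,289.6)),((-100,55,8),(302,248)),((-85,-52,91),(274,218.6)),((-85,52,91),(297.1,235.7))],
 [((-100,-55,8),(268.2,347.3)),((100,55,8),(362.7,352.5)),((100,-55,8),(339,381)),((-85,-52,91),(271.7,322)),((-85,52,91),(297.3,298.3))],0)
json.dump(dict(board=list(b),stand=list(s)),open('poses.json','w'))
print('holder',atz(S,[(340.5,224)],0),'driver',atz(S,[(331,330)],0),'ctrl',atz(S,[(277,338)],0))
c,q=np.cos(s[2]),np.sin(s[2]);h=[s[0]-.085*c,s[1]-.085*q];print('handle',h)
c,q=np.cos(b[2]),np.sin(b[2]);print('bay',b[0]-.03*c,b[1]-.03*q)
print(proj(S,[(h[0],h[1],.079)]))
E
```

```text
[0.60289048 0.20770428 0.75282865] 43.13390435818896
[[-1.6, -1.2], [-0.3, -1.2], [0.4, 0.1], [0.7, 1.6], [-1.7, -0.2], [-0.0, -1.6], [-0.6, -1.1], [1.9, -0.6]]
[ 0.52454843 -0.22019066 -0.71299992] -40.85188649171382
[[-0.6, -0.6], [-0.4, 0.2], [0.7, -1.0], [-1.4, -2.5], [0.3, -1.0], [-0.7, -2.3], [1.3, -1.3], [0.4, 2.0], [0.2, 0.3], [0.9, -2.4]]
holder [[0.39034969 0.0072256  0.        ]] driver [[ 0.75720972 -0.02482021  0.        ]] ctrl [[ 0.78273962 -0.1763678   0.        ]]
handle [np.float64(0.4602541786339488), np.float64(-0.16459166414168)]
bay 0.5809977472560321 0.1871931118564431
[[285.09662201 227.53254923]]
```

```bash
cat > plan.py <<'E'
from h import *
import json
def cmd():
    d=json.load(open('cmd.json'));return np.array(d['p']),np.array(d['R'])
def save(p,R): json.dump(dict(p=list(map(float,p)),R=np.array(R).tolist()),open('cmd.json','w'))
def tool(psi,beta=0.,pitch=0.):   # tool R for stand yaw psi, stand roll beta about stand x
    return Ro.from_euler('ZYX',[psi,pitch,beta]).as_matrix()@np.array([[0,1,0],[1,0,0],[0,0,-1.]])
def rows(T,claw,do=True):
    p,R=cmd();off=[];tw=[]
    for q,Q in T:
        o=np.round(R.T@(np.array(q)-p)*100,2)+0.;w=np.round(Ro.from_matrix(R.T@Q).as_rotvec(),3)+0.
        off.append(o.tolist());tw.append(w.tolist())
        p=p+R@o/100;R=R@Ro.from_rotvec(w).as_matrix()
    print('"twist":',json.dumps(tw).replace(' ',''),'\n"offset":',json.dumps(off).replace(' ',''),'\n"claw":',[claw]*len(T))
    if do: save(p,R)
def ms(n,): # smooth 0..1
    t=np.arange(1,n+1)/n;return t*t*(3-2*t)
def mj(t):
    t=np.clip(t,0,1);return t**3*(10-15*t+6*t*t)
E
python3 - <<'E'
from plan import *
s=manip.sense();R0=Ro.from_euler('xyz',s['ee_rot']).as_matrix();save(s['tcp_pos'],R0)
p0=s['tcp_pos'];p1=np.array([.460,-.165,.20])
psi0=s['ee_rot'][2]-np.pi/2
T=[(p0+(p1-p0)*u,tool(psi0+(-.713-psi0)*u)) for u in ms(20)]
rows(T,0)
E
```

```text
"twist": [[-0.001,0.0,0.015],[0.0,0.0,0.042],[0.0,0.0,0.066],[0.0,0.0,0.088],[0.0,0.0,0.105],[0.0,0.0,0.121],[0.0,0.0,0.134],[0.0,0.0,0.142],[0.0,0.0,0.148],[0.0,0.0,0.152],[0.0,0.0,0.151],[0.0,0.0,0.148],[0.0,0.0,0.142],[0.0,0.0,0.134],[0.0,0.0,0.121],[0.0,0.0,0.105],[0.0,0.0,0.088],[0.0,0.0,0.066],[0.0,0.0,0.042],[0.0,0.0,0.015]] 
"offset": [[-0.35,-0.45,0.02],[-1.03,-1.26,0.07],[-1.71,-1.93,0.1],[-2.42,-2.38,0.13],[-3.16,-2.62,0.16],[-3.91,-2.6,0.19],[-4.62,-2.32,0.2],[-5.21,-1.8,0.22],[-5.66,-1.08,0.22],[-5.86,-0.24,0.23],[-5.84,0.65,0.23],[-5.56,1.48,0.23],[-5.06,2.2,0.21],[-4.4,2.71,0.21],[-3.64,2.97,0.18],[-2.84,2.97,0.16],[-2.08,2.68,0.13],[-1.39,2.17,0.11],[-0.79,1.42,0.06],[-0.25,0.51,0.02]] 
"claw": [0, 0, 0, 0, 0, 0, 0, 0, 0, 0, 0, 0, 0, 0, 0, 0, 0, 0, 0, 0]
```

>>> send_rows:
  twist:
    - [-0.001, 0.0, 0.015]
    - [0.0, 0.0, 0.042]
    - [0.0, 0.0, 0.066]
    - [0.0, 0.0, 0.088]
    - [0.0, 0.0, 0.105]
    - [0.0, 0.0, 0.121]
    - [0.0, 0.0, 0.134]
    - [0.0, 0.0, 0.142]
    - [0.0, 0.0, 0.148]
    - [0.0, 0.0, 0.152]
    - [0.0, 0.0, 0.151]
    - [0.0, 0.0, 0.148]
    - [0.0, 0.0, 0.142]
    - [0.0, 0.0, 0.134]
    - [0.0, 0.0, 0.121]
    - [0.0, 0.0, 0.105]
    - [0.0, 0.0, 0.088]
    - [0.0, 0.0, 0.066]
    - [0.0, 0.0, 0.042]
    - [0.0, 0.0, 0.015]
  offset:
    - [-0.35, -0.45, 0.02]
    - [-1.03, -1.26, 0.07]
    - [-1.71, -1.93, 0.1]
    - [-2.42, -2.38, 0.13]
    - [-3.16, -2.62, 0.16]
    - [-3.91, -2.6, 0.19]
    - [-4.62, -2.32, 0.2]
    - [-5.21, -1.8, 0.22]
    - [-5.66, -1.08, 0.22]
    - [-5.86, -0.24, 0.23]
    - [-5.84, 0.65, 0.23]
    - [-5.56, 1.48, 0.23]
    - [-5.06, 2.2, 0.21]
    - [-4.4, 2.71, 0.21]
    - [-3.64, 2.97, 0.18]
    - [-2.84, 2.97, 0.16]
    - [-2.08, 2.68, 0.13]
    - [-1.39, 2.17, 0.11]
    - [-0.79, 1.42, 0.06]
    - [-0.25, 0.51, 0.02]
  claw: [0, 0, 0, 0, 0, 0, 0, 0, 0, 0, 0, 0, 0, 0, 0, 0, 0, 0, 0, 0]
  newtons: 110

```text
clock: 2.75
tcp_pos: [0.4596, -0.1653, 0.1998]
ee_rot: [-3.141, -0.001, 0.856]
ft_force: [0.3, -0.2, 1.0]
finger_gap: 0.0853
```

```bash
python3 - <<'E'
from plan import *
s=manip.sense();print(s['clock'],s['tcp_pos'],s['ee_rot'],cmd()[0],s['q'].round(2))
w=snap('wrist');S=snap('scene')
st=json.load(open('poses.json'))['stand']
def stand(P):return (Ro.from_euler('z',st[2]).apply(np.array(P)/1000)+[st[0],st[1],0])
im=w['pixels'][:,:,::-1].copy()
for a in [(-93,-52,91),(-93,52,91),(-77,52,91),(-77,-52,91)]:
    u=proj(w,stand([a]))[0];print(a,u.round(1));cv2.circle(im,tuple(int(v) for v in u),3,(0,0,255),1)
for a in [(-100,-55,8),(-100,55,8),(100,55,8)]:
    u=proj(w,stand([a]))[0];print(a,u.round(1));cv2.circle(im,tuple(int(v) for v in u),3,(0,255,0),1)
cv2.imwrite('pics/w1.png',im)
E
```

```text
2.75 [ 0.45963253 -0.16532146  0.19981972] [-3.14068541e+00 -9.56909822e-04  8.55719377e-01] [ 0.4600027  -0.16497054  0.20001718] [-0.37  0.21  1.8   0.    1.13  0.34]
(-93, -52, 91) [311.  304.1]
(-93, 52, 91) [309.3 138.8]
(-77, 52, 91) [337.  138.7]
(-77, -52, 91) [335.9 304.1]
(-100, -55, 8) [305.1 265. ]
(-100, 55, 8) [303.2 129.2]
(100, 55, 8) [565.2 128.2]
```

View pics/w1.png

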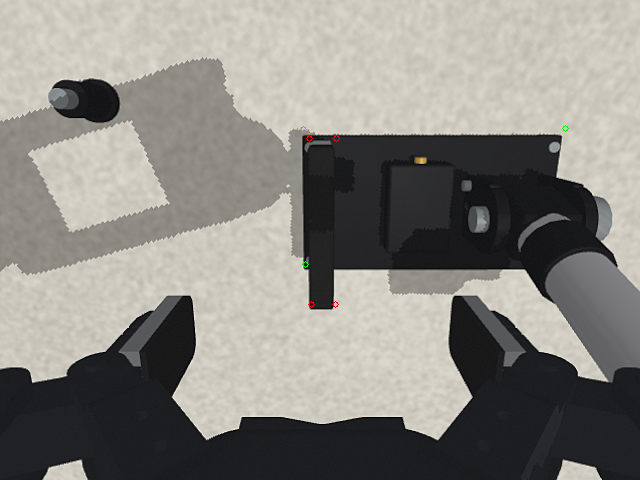

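```bash
python3 - <<'E'
from plan import *
d=json.load(open('poses.json'));d['stand']=[.5226,-.2225,-.713];json.dump(d,open('poses.json','w'))
p0,R0=cmd();p1=np.array([.4583,-.1669,.060])
rows([(p0+(p1-p0)*u,tool(-.713)) for u in ms(14)],0)
E
```

```text
"twist": [[0.0,0.0,0.0],[0.0,0.0,0.0],[0.0,0.0,0.0],[0.0,0.0,0.0],[0.0,0.0,0.0],[0.0,0.0,0.0],[0.0,0.0,0.0],[0.0,0.0,0.0],[0.0,0.0,0.0],[0.0,0.0,0.0],[0.0,0.0,0.0],[0.0,0.0,0.0],[0.0,0.0,0.0],[0.0,0.0,0.0]] 
"offset": [[0.0,0.0,0.2],[-0.01,0.0,0.58],[-0.02,0.0,0.87],[-0.02,0.0,1.13],[-0.03,0.0,1.3],[-0.02,0.0,1.43],[-0.03,0.0,1.49],[-0.03,0.0,1.49],[-0.02,0.0,1.43],[-0.03,0.0,1.31],[-0.02,0.0,1.12],[-0.02,0.0,0.88],[-0.01,0.0,0.57],[0.0,0.0,0.2]] 
"claw": [0, 0, 0, 0, 0, 0, 0, 0, 0, 0, 0, 0, 0, 0]
```

>>> send_rows:
  twist:
    - [0, 0, 0]
    - [0, 0, 0]
    - [0, 0, 0]
    - [0, 0, 0]
    - [0, 0, 0]
    - [0, 0, 0]
    - [0, 0, 0]
    - [0, 0, 0]
    - [0, 0, 0]
    - [0, 0, 0]
    - [0, 0, 0]
    - [0, 0, 0]
    - [0, 0, 0]
    - [0, 0, 0]
    - [0, 0, 0]
    - [0, 0, 0]
    - [0, 0, 0]
    - [0, 0, 0]
    - [0, 0, 0]
    - [0, 0, 0]
  offset:
    - [0.0, 0.0, 0.2]
    - [-0.01, 0.0, 0.58]
    - [-0.02, 0.0, 0.87]
    - [-0.02, 0.0, 1.13]
    - [-0.03, 0.0, 1.3]
    - [-0.02, 0.0, 1.43]
    - [-0.03, 0.0, 1.49]
    - [-0.03, 0.0, 1.49]
    - [-0.02, 0.0, 1.43]
    - [-0.03, 0.0, 1.31]
    - [-0.02, 0.0, 1.12]
    - [-0.02, 0.0, 0.88]
    - [-0.01, 0.0, 0.57]
    - [0.0, 0.0, 0.2]
    - [0, 0, 0]
    - [0, 0, 0]
    - [0, 0, 0]
    - [0, 0, 0]
    - [0, 0, 0]
    - [0, 0, 0]
  claw: [0, 0, 0, 0, 0, 0, 0, 0, 0, 0, 0, 0, 0, 0, 1, 1, 1, 1, 1, 1]
  newtons: 110

```text
clock: 5.35
tcp_pos: [0.4583, -0.1664, 0.0603]
ee_rot: [-3.141, -0.001, 0.858]
ft_force: [-1.9, 1.9, 5.6]
finger_gap: 0.0147
```

```bash
python3 - <<'E'
from plan import *
s=manip.sense();print(s['clock'],s['tcp_pos'],s['ee_rot'],cmd()[0],s['ft_force'],s['torque'],s['finger_gap'])
p,R=cmd();c=snap('wrist','w2.png')
# lift 45 mm
rows([(p+[0,0,.045*u],tool(-.713)) for u in ms(9)],1,False)
E
```

```text
5.35 [ 0.45826118 -0.16640557  0.06032249] [-3.14094578e+00 -1.14342390e-03  8.57579060e-01] [ 0.45831196 -0.16691104  0.0600167 ] [-1.8832965   1.94238654  5.6106522 ] [ 0.21821823  0.30699917 -0.05112736] 0.014711221921718044
"twist": [[0.0,0.0,0.0],[0.0,0.0,0.0],[0.0,0.0,0.0],[0.0,0.0,0.0],[0.0,0.0,0.0],[0.0,0.0,0.0],[0.0,0.0,0.0],[0.0,0.0,0.0],[0.0,0.0,0.0]] 
"offset": [[0.0,0.0,-0.15],[0.0,0.0,-0.42],[0.0,0.0,-0.6],[0.0,0.0,-0.71],[0.0,0.0,-0.74],[0.0,0.0,-0.71],[0.0,0.0,-0.6],[0.0,0.0,-0.42],[0.0,0.0,-0.15]] 
"claw": [1, 1, 1, 1, 1, 1, 1, 1, 1]
```

>>> send_rows:
  twist:
    - [0, 0, 0]
    - [0, 0, 0]
    - [0, 0, 0]
    - [0, 0, 0]
    - [0, 0, 0]
    - [0, 0, 0]
    - [0, 0, 0]
    - [0, 0, 0]
    - [0, 0, 0]
  offset:
    - [0.0, 0.0, -0.15]
    - [0.0, 0.0, -0.42]
    - [0.0, 0.0, -0.6]
    - [0.0, 0.0, -0.71]
    - [0.0, 0.0, -0.74]
    - [0.0, 0.0, -0.71]
    - [0.0, 0.0, -0.6]
    - [0.0, 0.0, -0.42]
    - [0.0, 0.0, -0.15]
  claw: [1, 1, 1, 1, 1, 1, 1, 1, 1]

```text
clock: 6.52
tcp_pos: [0.4584, -0.1666, 0.1052]
ee_rot: [-3.141, -0.001, 0.858]
ft_force: [0.7, -0.1, -7.6]
finger_gap: 0.0144
```

```bash
cat > meas.py <<'E'
from plan import *
M=np.array([[0,1,0],[1,0,0],[0,0,-1.]])
def box(x0,x1,y0,y1,z0,z1): return np.array([(x,y,z) for x in(x0,x1) for y in(y0,y1) for z in(z0,z1)])/1000.
a=np.linspace(0,2*np.pi,16,endpoint=False)
CAM=box(-29,29,-28,28,200,264)
LENS=np.array([(x,r*np.cos(t),232+r*np.sin(t)) for x in(29,59) for t in a for r in(22,)])/1000
def standpose(s,sag=0.):
    R=Ro.from_euler('xyz',s['ee_rot']).as_matrix()@M.T@Ro.from_euler('y',sag).as_matrix()
    return s['tcp_pos']-R@np.array([-.085,0,.06]),R
def hull(c,P,shape,k=4):
    m=np.zeros(shape,np.uint8)
    h=cv2.convexHull((proj(c,P)*16).round().astype(np.int32))
    cv2.fillConvexPoly(m,h,255,cv2.LINE_AA,4);return m.astype(np.float32)/255
def score(c,g,P0,R,th,du=0):
    # column turned so that its absolute lateral lean about stand x axis = th
    psi=np.arctan2(R[1,0],R[0,0]);pit=-np.arcsin(R[2,0])
    C=Ro.from_euler('ZYX',[psi,pit,th]).as_matrix();piv=P0+R@np.array([.06,0,.055])
    m=np.maximum(hull(c,CAM@C.T+piv,g.shape),hull(c,LENS@C.T+piv,g.shape))
    o=np.clip(cv2.dilate(m,np.ones((9,9)))-m,0,1)
    return (g*o).sum()/o.sum()-(g*m).sum()/m.sum()
def theta(c,P0,R,lo=-.35,hi=.45):
    g=np.minimum(cv2.GaussianBlur(c['pixels'],(0,0),.8).max(2).astype(np.float32),120)
    for n in range(3):
        t=np.linspace(lo,hi,33);v=[score(c,g,P0,R,x) for x in t];b=t[int(np.argmax(v))];w=(hi-lo)/8
        lo,hi=b-w,b+w
        if n==1:break
    t=np.linspace(b-.05,b+.05,21);v=np.array([score(c,g,P0,R,x) for x in t]);k=np.polyfit(t-b,v,2)
    return b-k[1]/2/k[0] if k[0]<0 else b, v.max()
def slip():
    pass
E
python3 - <<'E'
from meas import *
p,R=cmd();save(p+[0,0,.045],R)
s=manip.sense();print(s['clock'],s['tcp_pos'],s['ee_rot'],s['ft_force'],s['torque'])
P0,Rs=standpose(s);S=snap('scene','s3.png');D=snap('side','d3.png');W=snap('wrist','w3.png')
for c in(S,D):print(theta(c,P0,Rs))
a=cv2.imread('pics/w2.png',0).astype(np.float32);b=cv2.imread('pics/w3.png',0).astype(np.float32)
# base features in the wrist image: handle+plate area
for (x,y,w,h) in [(300,130,40,60),(380,140,90,110)]:
    pass
# overlay
for n,c in(('S',S),('D',D)):
    im=c['pixels'][:,:,::-1].copy()
    for A in [(-100,-55,0),(-100,55,0),(100,55,0),(100,-55,0),(-85,-52,91),(-85,52,91),(60,0,55)]:
        u=proj(c,P0+Rs@(np.array(A)/1000))[0];cv2.circle(im,(int(round(u[0])),int(round(u[1]))),2,(0,0,255),1)
    th=theta(c,P0,Rs)[0];psi=-.713;C=Ro.from_euler('ZYX',[psi,0,th]).as_matrix();piv=P0+Rs@np.array([.06,0,.055])
    for q in proj(c,CAM@C.T+piv):cv2.circle(im,(int(round(q[0])),int(round(q[1]))),2,(0,255,0),1)
    u=proj(c,[P0+[0,0,.1]])[0];x,y=int(u[0])-80,int(u[1])-75
    globals()['o'+n]=cv2.resize(im[y:y+150,x:x+160],(400,375),interpolation=cv2.INTER_CUBIC)
cv2.imwrite('pics/ov3.png',np.vstack([np.hstack([oS,oD]),np.hstack([cv2.resize(x,(400,200)[:2]) for x in(cv2.imread('pics/w2.png')[100:420],cv2.imread('pics/w3.png')[100:420])])]))
E
```

```text
6.525 [ 0.45843256 -0.16664227  0.10515122] [-3.14144346e+00 -1.13487119e-03  8.57760075e-01] [ 0.6709885  -0.06415744 -7.59597995] [0.70420079 0.49642439 0.00952449]
(np.float64(0.2882569482267329), np.float32(77.77246))
(np.float64(0.3041910718847738), np.float32(36.029026))
```

View pics/ov3.png

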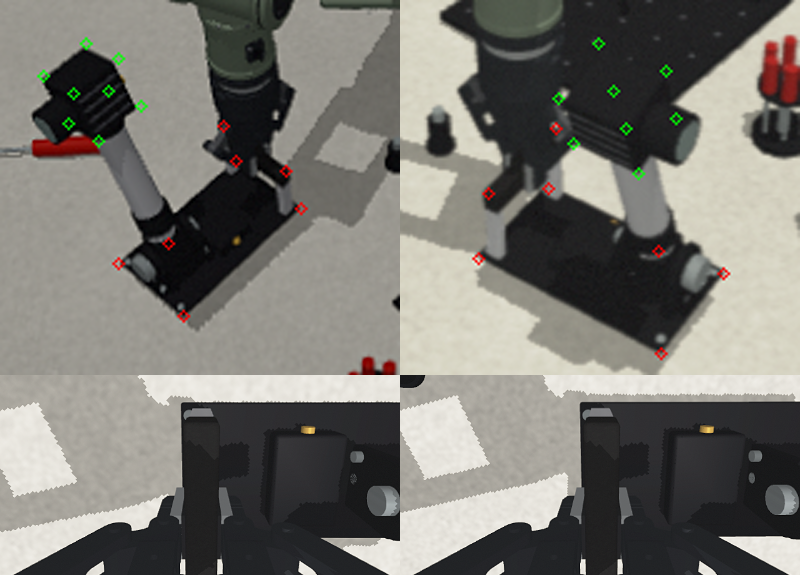

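```bash
cat > bal.py <<'E'
from meas import *
import sys
from scipy.linalg import solve_continuous_are
I,K,C=.0116,.425,.046
ST='bal.json'
def dyn(x,b,bd):
    th,w,bb,g=x; return np.array([w,(g*th-K*(th-b-bb)-C*(w-bd))/I,0,0])
def prop(x,P,b0,b1,T):
    n=max(1,int(round(T/.005)));h=T/n;bd=(b1-b0)/T
    for i in range(n):
        b=b0+bd*h*i;A=np.zeros((4,4));A[0,1]=1;A[1]=[(x[3]-K)/I,-C/I,K/I,x[0]/I]
        x=x+h*dyn(x,b,bd);F=np.eye(4)+h*A
        P=F@P@F.T+np.diag([1e-9,2e-3,1e-5,1e-6])*h
        for sg in(1,-1):
            if sg*(x[0]-b)>.3: x[0]=b+sg*.3;x[1]=bd
    return x,P
def lqr(g):
    A=np.array([[0,1,0],[(g-K)/I,-C/I,K/I],[0,0,0.]]);B=np.array([[0],[C/I],[1.]]);
    R=np.array([[.06]]);X=solve_continuous_are(A,B,np.diag([1,.02,.3]),R);return (np.linalg.inv(R)@B.T@X)[0]
def planb(x,b,N):
    x=x.copy();L=lqr(x[3]);out=[];P=np.eye(4)
    for i in range(N):
        u=-L@np.array([x[0],x[1],b+x[2]]);nb=float(np.clip(b+np.clip(u*.125,-.09,.09),-.2,.2))
        nb=round(nb,3);x,P=prop(x,P,b,nb,.125);b=nb;out.append((b,x[0],x[1]))
    return out
def load(): return json.load(open(ST))
def observe(d,verbose=True):
    """advance the filter along the commanded rolls to now and use the pictures"""
    x=np.array(d['x']);P=np.array(d['P']);t=d['t']
    def adv(t,t1,x,P):
        for k0,k1 in zip(d['kn'][:-1],d['kn'][1:]):
            a,b=max(t,k0[0]),min(t1,k1[0])
            if b-a>1e-6:
                f=lambda q:k0[1]+(k1[1]-k0[1])*(q-k0[0])/(k1[0]-k0[0])
                x,P=prop(x,P,f(a),f(b),b-a)
        e=d['kn'][-1]
        if t1>max(t,e[0])+1e-6:x,P=prop(x,P,e[1],e[1],t1-max(t,e[0]))
        return x,P
    msg=[]
    for n in('scene','side'):
        s=manip.sense();c=snap(n,'last_%s.png'%n);P0,R=standpose(s)
        x,P=adv(t,s['clock'],x,P);t=s['clock']
        lo,hi=x[0]-.15,x[0]+.15
        z,v=theta(c,P0,R,lo,hi);H=np.array([1,0,0,0.]);r=.008**2 if v>25 else .03**2
        z-=d['bias'][n];inn=z-x[0]
        if d.get('nosc')!=n:
            k=P@H/(P[0,0]+r);x=x+k*inn;P=P-np.outer(k,H@P)
        msg.append('%s z=%.3f inn=%+.3f sc=%.0f'%(n,z,inn,v))
    s=manip.sense();x,P=adv(t,s['clock'],x,P);t=s['clock']
    d.update(x=list(x),P=P.tolist(),t=t)
    P0,R=standpose(s);ex=R[:,0]
    print('t=%.2f'%t,*msg,'| th %.3f w %.3f bb %.3f g %.3f'%tuple(x),'| beta meas %.3f cmd %.3f'%(np.arctan2(R[2,1],R[2,2]),d['kn'][-1][1]),'stand',P0.round(4),'roll tq %.3f'%(s['torque']@ex),'F',s['ft_force'].round(1))
    return d
def act(d,N,path):
    """path(k)->(tcp position, psi) for progress k rows"""
    b=planb(np.array(d['x']),d['kn'][-1][1],N);T=[]
    for i,(bb,_,_) in enumerate(b):
        p,psi=path(d['k']+i+1);T.append((p,tool(psi,bb)))
        d['kn'].append([d['t']+(i+1)*.125,bb])
    # hold knot at start
    d['kn'].insert(len(d['kn'])-N,[d['t'],d['kn'][-N-1][1]])
    d['kn']=d['kn'][-40:];d['k']+=N
    rows(T,1);print('pred th',[round(q[1],3) for q in b],'beta',[q[0] for q in b])
    json.dump(d,open(ST,'w'))
E
python3 - <<'E'
from bal import *
s=manip.sense()
d=dict(x=[.3,0,0,.52],P=np.diag([1e-6,1e-8,6e-3**2,.035**2]).tolist(),t=s['clock'],kn=[[s['clock'],0.]],k=0,bias=dict(scene=-.010,side=.004))
json.dump(d,open('bal.json','w'))
for g in(.46,.52,.58):
    L=lqr(g);print(L)
    x=np.array([.3,0,0,g]);print([(o[0],round(o[1],3)) for o in planb(x,0,28)])
p,_=cmd();act(d,7,lambda k:(p,-.713))
E
```

```text
[4.55422005 0.85123969 5.67783175]
[(-0.09, np.float64(0.211)), (-0.058, np.float64(0.12)), (-0.019, np.float64(0.058)), (0.0, np.float64(0.023)), (0.006, np.float64(0.007)), (0.006, np.float64(0.001)), (0.004, np.float64(-0.0)), (0.002, np.float64(-0.0)), (0.0, np.float64(0.0)), (0.0, np.float64(-0.0)), (0.0, np.float64(-0.0)), (0.0, np.float64(-0.0)), (0.0, np.float64(-0.0)), (0.0, np.float64(-0.0)), (0.0, np.float64(-0.0)), (0.0, np.float64(-0.0)), (0.0, np.float64(-0.0)), (0.0, np.float64(-0.0)), (0.0, np.float64(-0.0)), (0.0, np.float64(-0.0)), (0.0, np.float64(-0.0)), (0.0, np.float64(-0.0)), (0.0, np.float64(-0.0)), (0.0, np.float64(-0.001)), (0.0, np.float64(-0.001)), (0.0, np.float64(-0.001)), (0.0, np.float64(-0.001)), (0.0, np.float64(-0.001))]
[5.43552272 0.92998905 5.91669876]
[(-0.09, np.float64(0.213)), (-0.081, np.float64(0.13)), (-0.039, np.float64(0.068)), (-0.013, np.float64(0.032)), (-0.003, np.float64(0.014)), (0.001, np.float64(0.005)), (0.002, np.float64(0.002)), (0.001, np.float64(0.0)), (0.001, np.float64(0.0)), (0.0, np.float64(0.0)), (0.0, np.float64(-0.0))
[... 968 characters left out ...]
t64(-0.0)), (0.0, np.float64(-0.0)), (0.0, np.float64(-0.0)), (0.0, np.float64(-0.0)), (0.0, np.float64(-0.0)), (0.0, np.float64(-0.0)), (0.0, np.float64(-0.0)), (0.0, np.float64(-0.0)), (0.0, np.float64(-0.0)), (0.0, np.float64(-0.0))]
"twist": [[0.0,-0.09,0.0],[0.0,0.009,0.0],[0.0,0.042,0.0],[0.0,0.026,0.0],[0.0,0.01,0.0],[0.0,0.004,0.0],[0.0,0.001,0.0]] 
"offset": [[0.0,0.0,0.0],[0.0,0.0,0.0],[0.0,0.0,0.0],[0.0,0.0,0.0],[0.0,0.0,0.0],[0.0,0.0,0.0],[0.0,0.0,0.0]] 
"claw": [1, 1, 1, 1, 1, 1, 1]
pred th [np.float64(0.213), np.float64(0.13), np.float64(0.068), np.float64(0.032), np.float64(0.014), np.float64(0.005), np.float64(0.002)] beta [-0.09, -0.081, -0.039, -0.013, -0.003, 0.001, 0.002]
```

>>> send_rows:
  twist:
    - [0.0, -0.09, 0.0]
    - [0.0, 0.009, 0.0]
    - [0.0, 0.042, 0.0]
    - [0.0, 0.026, 0.0]
    - [0.0, 0.01, 0.0]
    - [0.0, 0.004, 0.0]
    - [0.0, 0.001, 0.0]
  offset:
    - [0, 0, 0]
    - [0, 0, 0]
    - [0, 0, 0]
    - [0, 0, 0]
    - [0, 0, 0]
    - [0, 0, 0]
    - [0, 0, 0]
  claw: [1, 1, 1, 1, 1, 1, 1]

```text
clock: 7.55
tcp_pos: [0.4584, -0.1667, 0.1049]
ee_rot: [-3.141, -0.003, 0.858]
ft_force: [-0.8, -0.2, -7.0]
finger_gap: 0.0146
```

```bash
cat > step.py <<'E'
from bal import *
N=int(sys.argv[1]);mode=sys.argv[2]
d=observe(load())
b=json.load(open('poses.json'))['board']
p0=np.array([.4583,-.1669,.105]);psi0=-.713;psi1=b[2];e=np.array([np.cos(psi1),np.sin(psi1),0]);n=np.array([-e[1],e[0],0])
PRE=float(d.get('pre',.15))
def tcp(dx,z,dy=0): # stand origin dx along board x from bay, at height z -> TCP
    return np.array([b[0],b[1],0])+e*(-.03+dx-.085)+n*dy+[0,0,z+.06]
if mode=='hold':
    d['k']=0;p,_=cmd();R=cmd()[1]@M.T;psi=np.arctan2(R[1,0],R[0,0]);path=lambda k:(p,psi)
elif mode=='carry':   # d['T'] rows; k counts from 0
    T=96;p1=tcp(-PRE,.045)
    def path(k):
        u=mj(k/T);h=.04*(mj(k/30)-mj((k-56)/40));q=p0+(p1-p0)*u+[0,0,h];return q,psi0+(psi1-psi0)*u
elif mode=='in':   # d['from'] set with k=0 at start of the insertion
    T=int(d['Tin']);q0=np.array(d['q0']);q1=tcp(d['dx'],d['z'],d.get('dy',0));path=lambda k:(q0+(q1-q0)*mj(k/T),psi1)
act(d,N,path)
E
python3 step.py 5 hold
```

```text
t=7.65 scene z=-0.095 inn=-0.097 sc=79 side z=-0.106 inn=-0.002 sc=29 | th -0.114 w -0.180 bb -0.003 g 0.493 | beta meas 0.003 cmd 0.002 stand [ 0.5228 -0.222   0.0448] roll tq -0.071 F [-0.8 -0.3 -7.9]
"twist": [[0.0,0.09,0.0],[0.0,-0.025,0.0],[0.0,-0.035,0.0],[0.0,-0.02,0.0],[0.0,-0.008,0.0]] 
"offset": [[0.0,0.0,0.0],[0.0,0.0,0.0],[0.0,0.0,0.0],[0.0,0.0,0.0],[0.0,0.0,0.0]] 
"claw": [1, 1, 1, 1, 1]
pred th [np.float64(-0.111), np.float64(-0.074), np.float64(-0.04), np.float64(-0.019), np.float64(-0.008)] beta [0.092, 0.067, 0.032, 0.012, 0.004]
```

>>> send_rows:
  twist:
    - [0.0, 0.09, 0.0]
    - [0.0, -0.025, 0.0]
    - [0.0, -0.035, 0.0]
    - [0.0, -0.02, 0.0]
    - [0.0, -0.008, 0.0]
  offset:
    - [0, 0, 0]
    - [0, 0, 0]
    - [0, 0, 0]
    - [0, 0, 0]
    - [0, 0, 0]
  claw: [1, 1, 1, 1, 1]

```text
clock: 8.28
tcp_pos: [0.4588, -0.1662, 0.1049]
ee_rot: [-3.141, -0.004, 0.859]
ft_force: [-1.0, 0.6, -8.4]
finger_gap: 0.0147
```

```bash
python3 step.py 5 hold
```

```text
t=8.38 scene z=-0.186 inn=-0.178 sc=74 side z=-0.360 inn=-0.161 sc=34 | th -0.296 w -0.022 bb -0.029 g 0.561 | beta meas 0.004 cmd 0.004 stand [ 0.5231 -0.2216  0.0448] roll tq -0.163 F [ 1.  -0.3 -8.3]
"twist": [[0.0,0.09,0.0],[0.0,0.021,0.0],[0.0,-0.038,0.0],[0.0,-0.027,0.0],[0.0,-0.013,0.0]] 
"offset": [[0.0,0.0,0.0],[0.0,0.0,0.0],[0.0,0.0,0.0],[0.0,0.0,0.0],[0.0,0.0,0.0]] 
"claw": [1, 1, 1, 1, 1]
pred th [np.float64(-0.21), np.float64(-0.131), np.float64(-0.071), np.float64(-0.036), np.float64(-0.017)] beta [0.094, 0.115, 0.077, 0.05, 0.037]
```

```bash
python3 - <<'E'
from bal import *
tq=[]
for i in range(6):
    s=manip.sense();P0,R=standpose(s);n=('scene','side')[i%2];c=snap(n,'stop_%s.png'%n)
    tq.append(s['torque']@R[:,0]);print(round(s['clock'],2),n,round(tq[-1],4),s['torque'].round(3),[round(float(v),3) for v in theta(c,P0,R,-.45,.1)] if i<4 else '')
    for lo,hi in((-.35,-.25),):
        if i<2:
            g=np.minimum(cv2.GaussianBlur(c['pixels'],(0,0),.8).max(2).astype(np.float32),120);print([(round(t,2),round(float(score(c,g,P0,R,t)),1)) for t in np.linspace(-.45,0,16)])
# previous frames at the former step were overwritten
E
```

```text
8.38 scene -0.1629 [0.433 0.75  0.033] [-0.236, 62.279]
[(np.float64(-0.45), -9.2), (np.float64(-0.42), -7.8), (np.float64(-0.39), -1.9), (np.float64(-0.36), 6.3), (np.float64(-0.33), 13.8), (np.float64(-0.3), 30.7), (np.float64(-0.27), 52.8), (np.float64(-0.24), 62.2), (np.float64(-0.21), 55.1), (np.float64(-0.18), 39.4), (np.float64(-0.15), 25.6), (np.float64(-0.12), 17.0), (np.float64(-0.09), 9.1), (np.float64(-0.06), 1.6), (np.float64(-0.03), -3.5), (np.float64(0.0), -7.1)]
8.43 side -0.2133 [ 0.392  0.78  -0.019] [-0.388, 35.595]
[(np.float64(-0.45), 34.0), (np.float64(-0.42), 35.2), (np.float64(-0.39), 35.6), (np.float64(-0.36), 35.1), (np.float64(-0.33), 35.2), (np.float64(-0.3), 35.4), (np.float64(-0.27), 35.2), (np.float64(-0.24), 34.1), (np.float64(-0.21), 31.1), (np.float64(-0.18), 26.7), (np.float64(-0.15), 23.0), (np.float64(-0.12), 19.2), (np.float64(-0.09), 15.0), (np.float64(-0.06), 10.7), (np.float64(-0.03), 7.8), (np.float64(0.0), 6.7)]
8.47 scene -0.2086 [0.38  0.758 0.142] [-0.304, 54.524]
8.53 side -0.025 [ 0.506  0.624 -0.061] [-0.309, 37.66]
8.57 scene -0.1454 [ 0.429  0.718 -0.007] 
8.62 side -0.0903 [ 0.476  0.688 -0.036]
```

```bash
python3 - <<'E'
s=open('meas.py').read()
s=s.replace("return b-k[1]/2/k[0] if k[0]<0 else b, v.max()","return (b-np.clip(k[1]/2/k[0],-.04,.04) if k[0]<-1000 else b), -k[0]")
open('meas.py','w').write(s)
s=open('bal.py').read()
s=s.replace("for n in('scene','side'):","for n in('scene','side','scene'):").replace("lo,hi=x[0]-.15,x[0]+.15","lo,hi=x[0]-.25,x[0]+.25")
s=s.replace("r=.008**2 if v>25 else .03**2","r=(.006*max(1,4000/max(v,1)))**2 if v>1500 else 1e3").replace("2e-3,1e-5,1e-6","2e-2,1e-5,1e-6")
s=s.replace("-.09,.09),-.2,.2","-RL,RL),-.2,.2").replace("ST='bal.json'","ST='bal.json'\nRL=float(__import__('os').environ.get('RL','.05'))")
open('bal.py','w').write(s)
from bal import *
d=load();t=manip.sense()['clock'];d.update(x=[-.296,0,0,.56],P=np.diag([1e-5,1e-4,5e-3**2,.03**2]).tolist(),t=t,kn=[[t,.004]],k=0)
json.dump(d,open('bal.json','w'))
# forget the plan of the last step that was not sent
p,R=cmd();save([.4583,-.1669,.105],tool(-.713,.004))
E
RL=.035 python3 step.py 5 hold
```

```text
t=8.82 scene z=-0.284 inn=+0.012 sc=8813 side z=-0.320 inn=-0.024 sc=539 scene z=-0.289 inn=+0.007 sc=8859 | th -0.295 w -0.119 bb 0.000 g 0.548 | beta meas 0.005 cmd 0.004 stand [ 0.5227 -0.2221  0.0449] roll tq -0.159 F [ 0.3  0.1 -7.9]
"twist": [[0.0,0.035,0.0],[0.0,0.035,0.0],[0.0,0.035,0.0],[0.0,0.006,0.0],[0.0,-0.035,0.0]] 
"offset": [[0.0,0.0,0.0],[0.0,0.0,0.0],[0.0,0.0,0.0],[0.0,0.0,0.0],[0.0,0.0,0.0]] 
"claw": [1, 1, 1, 1, 1]
pred th [np.float64(-0.262), np.float64(-0.227), np.float64(-0.187), np.float64(-0.131), np.float64(-0.071)] beta [0.039, 0.074, 0.109, 0.115, 0.08]
```

>>> send_rows:
  twist:
    - [0.0, 0.035, 0.0]
    - [0.0, 0.035, 0.0]
    - [0.0, 0.035, 0.0]
    - [0.0, 0.006, 0.0]
    - [0.0, -0.035, 0.0]
  offset:
    - [0, 0, 0]
    - [0, 0, 0]
    - [0, 0, 0]
    - [0, 0, 0]
    - [0, 0, 0]
  claw: [1, 1, 1, 1, 1]

```text
clock: 9.45
tcp_pos: [0.4579, -0.1671, 0.1048]
ee_rot: [-3.141, -0.08, 0.856]
ft_force: [-0.1, -0.2, -7.2]
finger_gap: 0.0143
```

```bash
RL=.06 python3 step.py 5 hold
```

```text
t=9.60 scene z=-0.084 inn=-0.013 sc=8397 side z=-0.375 inn=-0.313 sc=290 scene z=-0.043 inn=-0.003 sc=8074 | th -0.018 w 0.494 bb 0.000 g 0.551 | beta meas 0.081 cmd 0.080 stand [ 0.5263 -0.2183  0.0452] roll tq -0.220 F [ 0.5 -0.5 -8.6]
"twist": [[0.0,-0.06,0.0],[0.0,-0.06,0.0],[0.0,-0.01,0.0],[0.0,0.021,0.0],[0.0,0.016,0.0]] 
"offset": [[0.0,0.0,0.0],[0.0,0.0,0.0],[0.0,0.0,0.0],[0.0,0.0,0.0],[0.0,0.0,0.0]] 
"claw": [1, 1, 1, 1, 1]
pred th [np.float64(0.033), np.float64(0.053), np.float64(0.045), np.float64(0.028), np.float64(0.015)] beta [0.02, -0.04, -0.05, -0.029, -0.013]
```

>>> send_rows:
  twist:
    - [0.0, -0.06, 0.0]
    - [0.0, -0.06, 0.0]
    - [0.0, -0.01, 0.0]
    - [0.0, 0.021, 0.0]
    - [0.0, 0.016, 0.0]
  offset:
    - [0, 0, 0]
    - [0, 0, 0]
    - [0, 0, 0]
    - [0, 0, 0]
    - [0, 0, 0]
  claw: [1, 1, 1, 1, 1]

```text
clock: 10.22
tcp_pos: [0.458, -0.1668, 0.1048]
ee_rot: [-3.141, 0.011, 0.857]
ft_force: [0.0, -0.5, -8.2]
finger_gap: 0.0148
```

```bash
RL=.05 python3 step.py 5 hold
```

```text
t=10.38 scene z=-0.027 inn=-0.042 sc=7834 side z=-0.030 inn=+0.006 sc=2124 scene z=-0.044 inn=+0.000 sc=7926 | th -0.054 w -0.208 bb -0.003 g 0.548 | beta meas -0.012 cmd -0.013 stand [ 0.5216 -0.2233  0.0449] roll tq 0.021 F [ 0.5 -0.3 -7.3]
"twist": [[0.0,0.05,0.0],[0.0,0.024,0.0],[0.0,-0.023,0.0],[0.0,-0.019,0.0],[0.0,-0.01,0.0]] 
"offset": [[0.0,0.0,0.0],[0.0,0.0,0.0],[0.0,0.0,0.0],[0.0,0.0,0.0],[0.0,0.0,0.0]] 
"claw": [1, 1, 1, 1, 1]
pred th [np.float64(-0.068), np.float64(-0.058), np.float64(-0.036), np.float64(-0.019), np.float64(-0.009)] beta [0.037, 0.061, 0.038, 0.019, 0.009]
```

>>> send_rows:
  twist:
    - [0.0, 0.05, 0.0]
    - [0.0, 0.024, 0.0]
    - [0.0, -0.023, 0.0]
    - [0.0, -0.019, 0.0]
    - [0.0, -0.01, 0.0]
  offset:
    - [0, 0, 0]
    - [0, 0, 0]
    - [0, 0, 0]
    - [0, 0, 0]
    - [0, 0, 0]
  claw: [1, 1, 1, 1, 1]

```text
clock: 11.0
tcp_pos: [0.4588, -0.1663, 0.1049]
ee_rot: [-3.141, -0.009, 0.859]
ft_force: [0.6, 0.1, -7.6]
finger_gap: 0.0143
```

```bash
RL=.05 python3 step.py 5 hold
```

```text
t=11.15 scene z=-0.026 inn=-0.017 sc=7693 side z=-0.021 inn=+0.004 sc=2112 scene z=-0.028 inn=-0.004 sc=7886 | th -0.026 w -0.006 bb -0.004 g 0.547 | beta meas 0.010 cmd 0.009 stand [ 0.5233 -0.2214  0.0448] roll tq -0.014 F [-0.1 -0.4 -7.5]
"twist": [[0.0,0.016,0.0],[0.0,-0.008,0.0],[0.0,-0.007,0.0],[0.0,-0.003,0.0],[0.0,-0.002,0.0]] 
"offset": [[0.0,0.0,0.0],[0.0,0.0,0.0],[0.0,0.0,0.0],[0.0,0.0,0.0],[0.0,0.0,0.0]] 
"claw": [1, 1, 1, 1, 1]
pred th [np.float64(-0.023), np.float64(-0.014), np.float64(-0.008), np.float64(-0.004), np.float64(-0.002)] beta [0.025, 0.017, 0.01, 0.007, 0.005]
```

>>> send_rows:
  twist:
    - [0.0, 0.016, 0.0]
    - [0.0, -0.008, 0.0]
    - [0.0, -0.007, 0.0]
    - [0.0, -0.003, 0.0]
    - [0.0, -0.002, 0.0]
  offset:
    - [0, 0, 0]
    - [0, 0, 0]
    - [0, 0, 0]
    - [0, 0, 0]
    - [0, 0, 0]
  claw: [1, 1, 1, 1, 1]

```text
clock: 11.78
tcp_pos: [0.4584, -0.1666, 0.1049]
ee_rot: [-3.141, -0.006, 0.858]
ft_force: [-0.4, -0.6, -8.3]
finger_gap: 0.0144
```

```bash
python3 -c "
from bal import *
d=load();d['k']=0;json.dump(d,open(ST,'w'))"; RL=.05 python3 step.py 6 carry
```

```text
t=11.93 scene z=-0.019 inn=-0.017 sc=7694 side z=-0.015 inn=+0.006 sc=2211 scene z=-0.022 inn=-0.002 sc=7790 | th -0.023 w -0.037 bb -0.005 g 0.547 | beta meas 0.006 cmd 0.005 stand [ 0.5229 -0.2219  0.0448] roll tq 0.011 F [-0.8  0.4 -7.7]
"twist": [[0.0,0.021,0.0],[0.0,-0.007,0.0],[0.0,-0.007,0.0],[0.0,-0.005,-0.001],[0.0,-0.001,-0.001],[0.0,-0.001,-0.001]] 
"offset": [[0.0,0.0,0.0],[0.0,0.0,-0.01],[0.0,0.0,-0.02],[0.01,-0.01,-0.05],[0.01,-0.01,-0.06],[0.01,-0.02,-0.09]] 
"claw": [1, 1, 1, 1, 1, 1]
pred th [np.float64(-0.022), np.float64(-0.014), np.float64(-0.008), np.float64(-0.004), np.float64(-0.002), np.float64(-0.0)] beta [0.026, 0.019, 0.012, 0.007, 0.006, 0.005]
```

>>> send_rows:
  twist:
    - [0.0, 0.021, 0.0]
    - [0.0, -0.007, 0.0]
    - [0.0, -0.007, 0.0]
    - [0.0, -0.005, -0.001]
    - [0.0, -0.001, -0.001]
    - [0.0, -0.001, -0.001]
  offset:
    - [0.0, 0.0, 0.0]
    - [0.0, 0.0, -0.01]
    - [0.0, 0.0, -0.02]
    - [0.01, -0.01, -0.05]
    - [0.01, -0.01, -0.06]
    - [0.01, -0.02, -0.09]
  claw: [1, 1, 1, 1, 1, 1]

```text
clock: 12.68
tcp_pos: [0.4582, -0.166, 0.1072]
ee_rot: [-3.141, -0.006, 0.861]
ft_force: [-0.1, 0.8, -8.0]
finger_gap: 0.0146
```

```bash
RL=.05 python3 step.py 7 carry
```

```text
t=12.82 scene z=0.012 inn=+0.012 sc=7478 side z=0.020 inn=+0.006 sc=2288 scene z=0.017 inn=-0.000 sc=7204 | th 0.019 w 0.045 bb -0.004 g 0.547 | beta meas 0.006 cmd 0.005 stand [ 0.523  -0.2212  0.0472] roll tq -0.025 F [ 0.6  0.7 -8.1]
"twist": [[0.0,-0.02,-0.002],[0.0,0.006,-0.002],[0.0,0.006,-0.003],[0.0,0.004,-0.004],[0.0,0.002,-0.004],[0.0,0.001,-0.006],[0.0,0.001,-0.005]] 
"offset": [[0.01,-0.02,-0.12],[0.02,-0.02,-0.14],[0.02,-0.04,-0.16],[0.03,-0.04,-0.19],[0.03,-0.04,-0.21],[0.05,-0.06,-0.22],[0.04,-0.06,-0.24]] 
"claw": [1, 1, 1, 1, 1, 1, 1]
pred th [np.float64(0.02), np.float64(0.013), np.float64(0.008), np.float64(0.004), np.float64(0.001), np.float64(0.0), np.float64(0.0)] beta [-0.015, -0.009, -0.003, 0.001, 0.003, 0.004, 0.005]
```

>>> send_rows:
  twist:
    - [0.0, -0.02, -0.002]
    - [0.0, 0.006, -0.002]
    - [0.0, 0.006, -0.003]
    - [0.0, 0.004, -0.004]
    - [0.0, 0.002, -0.004]
    - [0.0, 0.001, -0.006]
    - [0.0, 0.001, -0.005]
  offset:
    - [0.01, -0.02, -0.12]
    - [0.02, -0.02, -0.14]
    - [0.02, -0.04, -0.16]
    - [0.03, -0.04, -0.19]
    - [0.03, -0.04, -0.21]
    - [0.05, -0.06, -0.22]
    - [0.04, -0.06, -0.24]
  claw: [1, 1, 1, 1, 1, 1, 1]

```text
clock: 13.7
tcp_pos: [0.4574, -0.1628, 0.1202]
ee_rot: [-3.141, -0.006, 0.887]
ft_force: [0.3, -0.5, -9.3]
finger_gap: 0.0142
```

```bash
RL=.05 python3 step.py 7 carry
```

```text
t=13.85 scene z=0.079 inn=+0.079 sc=7009 side z=0.083 inn=-0.004 sc=1928 scene z=0.096 inn=+0.000 sc=6928 | th 0.106 w 0.215 bb -0.001 g 0.548 | beta meas 0.006 cmd 0.005 stand [ 0.5236 -0.2162  0.0602] roll tq 0.039 F [ 0.2 -0.1 -8.4]
"twist": [[0.0,-0.05,-0.007],[-0.001,-0.05,-0.008],[0.0,0.03,-0.008],[-0.001,0.033,-0.009],[0.0,0.02,-0.01],[0.0,0.008,-0.012],[0.0,0.004,-0.012]] 
"offset": [[0.06,-0.08,-0.24],[0.05,-0.08,-0.25],[0.05,-0.09,-0.26],[0.06,-0.1,-0.25],[0.08,-0.11,-0.24],[0.09,-0.12,-0.22],[0.1,-0.12,-0.21]] 
"claw": [1, 1, 1, 1, 1, 1, 1]
pred th [np.float64(0.122), np.float64(0.106), np.float64(0.07), np.float64(0.039), np.float64(0.02), np.float64(0.01), np.float64(0.004)] beta [-0.045, -0.095, -0.065, -0.032, -0.012, -0.004, 0.0]
```

```bash
python3 - <<'E'
s=open('bal.py').read()
i=s.index('def planb');j=s.index('def load')
s=s[:i]+'''def sim(x,b0,bs,vs,v0=0.):
    """lean after each row for roll knots bs and pivot lateral speeds vs"""
    x=np.array(x);out=[];b=b0;v=v0
    for nb,nv in zip(bs,vs):
        x[1]+=x[3]/9.81/I*(nv-v);v=nv
        n=5;h=.125/n;bd=(nb-b)/.125
        for i in range(n):
            k1=dyn(x,b+bd*h*i,bd);k2=dyn(x+h/2*k1,b+bd*h*(i+.5),bd);x=x+h*k2
        b=nb;out.append((x[0],x[1]))
    return np.array(out)
def planb(x,b,N,vs):
    H=N+10;vs=np.r_[vs,np.zeros(H-N)]
    f0=sim(x,b,np.zeros(H),vs);E=np.eye(H);z=np.array([0,0,-0.,x[3]])
    G=[sim([0,0,0,x[3]],0.,E[i],np.zeros(H)) for i in range(H)]
    A0=np.array([g[:,0] for g in G]).T;A1=np.array([g[:,1] for g in G]).T
    D=np.eye(H)-np.eye(H,k=-1);d0=np.zeros(H);d0[0]=b
    # sim(0 sequence) includes the step from b to 0 in row 1 consistently (affine in bs)
    W=np.ones(H);W[-3:]=5
    A=np.vstack([A0*W[:,None],.1*A1,.3*E,.8*D]);r=np.r_[-f0[:,0]*W,-.1*f0[:,1],-.3*x[2]*np.ones(H),.8*d0]
    bs=np.linalg.lstsq(A,r,rcond=None)[0];bs=np.clip(bs,-.2,.2)
    bs=b+np.cumsum(np.clip(np.diff(np.r_[b,bs]),-RL,RL));bs=bs.round(3)
    f=sim(x,b,bs,vs);return [(float(bs[i]),f[i,0],f[i,1]) for i in range(N)]
'''+s[j:]
i=s.index('    def adv');j=s.index('    msg=[]')
s=s[:i]+'''    def adv(t,t1,x,P):
        def kick(x,nv):
            x=x.copy();x[1]+=x[3]/9.81/I*(nv-d['v']);d['v']=nv;return x
        for k0,k1 in zip(d['kn'][:-1],d['kn'][1:]):
            a,b=max(t,k0[0]),min(t1,k1[0])
            if b-a>1e-6:
                f=lambda q:k0[1]+(k1[1]-k0[1])*(q-k0[0])/(k1[0]-k0[0])
                x=kick(x,k1[2]);x,P=prop(x,P,f(a),f(b),b-a)
        e=d['kn'][-1]
        if t1>max(t,e[0])+1e-6:x=kick(x,0.);x,P=prop(x,P,e[1],e[1],t1-max(t,e[0]))
        return x,P
'''+s[j:]
i=s.index('def act')
s=s[:i]+'''def act(d,N,path,rate=1.,psi_end=None):
    """path(k)->(tcp position, psi); progress ramps up and down within the call"""
    w=np.ones(N);w[[0,-1]]=.33
    if N>3:w[[1,-2]]=.67
    if N>6:w[[0,1,2,-3,-2,-1]]=[.25,.5,.75,.75,.5,.25]
    ks=d['k']+np.cumsum(w)*rate;Q=[path(k) for k in ks]
    pv=lambda q:q[0]+.145*np.array([np.cos(q[1]),np.sin(q[1]),0]);prev=path(d['k']);vs=[]
    for q in Q:
        n=np.array([-np.sin(q[1]),np.cos(q[1]),0]);vs.append(float((pv(q)-pv(prev))@n/.125));prev=q
    b0=d['kn'][-1][1];b=planb(np.array(d['x']),b0,N,vs)
    T=[(q[0],tool(q[1],bb[0])) for q,bb in zip(Q,b)]
    d['kn'].append([d['t'],b0,0.])
    for i,bb in enumerate(b):d['kn'].append([d['t']+(i+1)*.125,bb[0],vs[i]])
    d['kn']=d['kn'][-40:];d['k']=float(ks[-1])
    rows(T,1);print('k %.1f'%d['k'],'th',[round(float(q[1]),3) for q in b],'beta',[q[0] for q in b],'v',np.round(vs,3).tolist())
    json.dump(d,open(ST,'w'))
'''
open('bal.py','w').write(s)
t=open('step.py').read()
t=t.replace("act(d,N,path)","act(d,N,path,float(sys.argv[3]) if len(sys.argv)>3 else 1.)").replace("d['k']=0;p,_=cmd();R=cmd()[1]@M.T;psi=np.arctan2(R[1,0],R[0,0]);path=lambda k:(p,psi)","p,_=cmd();R=cmd()[1]@M.T;psi=np.arctan2(R[1,0],R[0,0]);path=lambda k:(p,psi);kk=d['k'];sys.argv[3:]=['0']")
open('step.py','w').write(t)
from bal import *
d=load();d['k']=13.;d['v']=0.;d['kn']=[[d['t'],.005,0.]];P=np.array(d['P']);d['P']=P.tolist();json.dump(d,open(ST,'w'))
s=manip.sense()
u=mj(13/96);bb=json.load(open('poses.json'))['board'];psi=-.713+(bb[2]+.713)*u
e=np.array([np.cos(bb[2]),np.sin(bb[2]),0]);p0=np.array([.4583,-.1669,.105]);p1=np.array([bb[0],bb[1],.105])+e*(-.03-.15-.085)
p=p0+(p1-p0)*u+[0,0,.04*mj(13/30)];print(p,s['tcp_pos'],psi,s['ee_rot'])
save(p,tool(psi,.005))
E
python3 step.py 5 hold
```

```text
[ 0.4573211  -0.16301967  0.12005894] [ 0.45750567 -0.16282704  0.12015554] -0.6835933784378587 [ 3.14159164 -0.0061476   0.88687295]
t=14.00 scene z=0.106 inn=+0.000 sc=6832 side z=0.187 inn=+0.070 sc=1607 scene z=0.132 inn=-0.010 sc=6386 | th 0.150 w 0.307 bb -0.001 g 0.549 | beta meas 0.006 cmd 0.005 stand [ 0.5234 -0.2162  0.0598] roll tq 0.100 F [-0.   0.2 -7.6]
"twist": [[0.0,-0.05,0.0],[0.0,0.03,0.0],[0.0,0.05,0.0],[0.0,0.04,0.0],[0.0,0.017,0.0]] 
"offset": [[0.0,0.0,0.0],[0.0,0.0,0.0],[0.0,0.0,0.0],[0.0,0.0,0.0],[0.0,0.0,0.0]] 
"claw": [1, 1, 1, 1, 1]
k 13.0 th [0.179, 0.202, 0.254, 0.353, 0.504] beta [-0.045, -0.015, 0.035, 0.075, 0.092] v [0.0, 0.0, 0.0, 0.0, 0.0]
```

```bash
python3 - <<'E'
s=open('bal.py').read()
s=s.replace("    bs=b+np.cumsum(np.clip(np.diff(np.r_[b,bs]),-RL,RL));bs=bs.round(3)\n","    q=b\n    for i in range(H): q=q+np.clip(bs[i]-q,-RL,RL);bs[i]=round(q,3)\n").replace("'RL','.05'","'RL','.12'").replace("if v>1500","if v>1900")
open('bal.py','w').write(s)
from bal import *
d=load();t=d['t'];d['kn']=[[t,.005,0.]]
u=mj(13/96);bb=json.load(open('poses.json'))['board'];psi=-.713+(bb[2]+.713)*u
e=np.array([np.cos(bb[2]),np.sin(bb[2]),0]);p0=np.array([.4583,-.1669,.105]);p1=np.array([bb[0],bb[1],.105])+e*(-.03-.15-.085)
p=p0+(p1-p0)*u+[0,0,.04*mj(13/30)];save(p,tool(psi,.005))
d['x'][0]=.143
act(d,5,lambda k:(p,psi),0.)
E
```

```text
"twist": [[0.0,-0.12,0.0],[0.0,0.007,0.0],[0.0,0.057,0.0],[0.0,0.038,0.0],[0.0,0.017,0.0]] 
"offset": [[0.0,0.0,0.0],[0.0,0.0,0.0],[0.0,0.0,0.0],[0.0,0.0,0.0],[0.0,0.0,0.0]] 
"claw": [1, 1, 1, 1, 1]
k 13.0 th [0.15, 0.109, 0.067, 0.044, 0.04] beta [-0.115, -0.108, -0.051, -0.013, 0.004] v [0.0, 0.0, 0.0, 0.0, 0.0]
```

>>> send_rows:
  twist:
    - [0.0, -0.12, 0.0]
    - [0.0, 0.007, 0.0]
    - [0.0, 0.045, 0.0]
    - [0.0, 0.035, 0.0]
    - [0.0, 0.02, 0.0]
  offset:
    - [0, 0, 0]
    - [0, 0, 0]
    - [0, 0, 0]
    - [0, 0, 0]
    - [0, 0, 0]
  claw: [1, 1, 1, 1, 1]

```text
clock: 14.62
tcp_pos: [0.4569, -0.1631, 0.12]
ee_rot: [-3.141, 0.005, 0.886]
ft_force: [-0.5, -0.8, -6.9]
finger_gap: 0.0146
```

```bash
python3 - <<'E'
from bal import *
d=load()
for i,b in zip((-3,-2,-1),(-.063,-.028,-.008)): d['kn'][i][1]=b
json.dump(d,open(ST,'w'))
p,R=cmd();R=R@M.T;psi=np.arctan2(R[1,0],R[0,0]);save(p,tool(psi,-.008))
E
python3 step.py 5 hold
```

```text
t=14.78 scene z=0.131 inn=+0.116 sc=6340 side z=0.180 inn=+0.042 sc=1728 scene z=0.154 inn=+0.004 sc=5965 | th 0.165 w 0.276 bb 0.005 g 0.556 | beta meas -0.007 cmd -0.008 stand [ 0.5226 -0.2172  0.0599] roll tq 0.113 F [-0.1  0.2 -8.5]
"twist": [[0.0,-0.12,0.0],[0.0,0.003,0.0],[0.0,0.063,0.0],[0.0,0.043,0.0],[0.0,0.018,0.0]] 
"offset": [[0.0,0.0,0.0],[0.0,0.0,0.0],[0.0,0.0,0.0],[0.0,0.0,0.0],[0.0,0.0,0.0]] 
"claw": [1, 1, 1, 1, 1]
k 13.0 th [0.169, 0.126, 0.082, 0.06, 0.06] beta [-0.128, -0.125, -0.062, -0.019, -0.001] v [0.0, 0.0, 0.0, 0.0, 0.0]
```

```bash
cat > fit.py <<'E'
from bal import *
from scipy.optimize import least_squares
bb=json.load(open('poses.json'))['board']
e=np.array([np.cos(bb[2]),np.sin(bb[2]),0]);p0=np.array([.4583,-.1669,.105]);p1=np.array([bb[0],bb[1],.105])+e*(-.265)
def pv(k):
    u=mj(k/96);psi=-.713+(bb[2]+.713)*u;return p0+(p1-p0)*u+.145*np.array([np.cos(psi),np.sin(psi),0]),psi
def vk(k):
    a,_=pv(k-1);c,psi=pv(k);return float((c-a)@[-np.sin(psi),np.cos(psi),0]/.125)
v1=[vk(k) for k in range(1,7)];v2=[vk(k) for k in range(7,14)];print(np.round(v1+v2,4))
# (t0 of rows, beta list, v list)
calls=[(8.825,[.039,.074,.109,.115,.08],0),(9.60,[.02,-.04,-.05,-.029,-.013],0),(10.375,[.037,.061,.038,.019,.009],0),(11.15,[.025,.017,.01,.007,.005],0),(11.925,[.026,.019,.012,.007,.006,.005],v1),(12.825,[-.015,-.009,-.003,.001,.003,.004,.005],v2),(14.0,[-.115,-.108,-.063,-.028,-.008],0)]
obs=[(9.45,-.084),(9.55,-.043),(10.225,-.027),(10.325,-.044),(11.0,-.026),(11.1,-.028),(11.775,-.019),(11.875,-.022),(12.675,.012),(12.775,.017),(13.70,.079),(13.80,.096),(13.85,.106),(13.95,.132),(14.625,.131),(14.725,.154)]
kt=[8.8];kb=[.004];ev=[]
for t0,b,v in calls:
    kt.append(t0);kb.append(kb[-1]);lv=0
    for i,q in enumerate(b):
        kt.append(t0+.125*(i+1));kb.append(q)
        nv=v[i] if v else 0
        ev.append((t0+.125*i,nv-lv));lv=nv
    ev.append((t0+.125*len(b),-lv))
kt.append(20);kb.append(kb[-1])
def run(x0,t0,t1,par,ts):
    g,Kk,Cc,b0,lag,ex=par;x=np.array(x0,float);h=.0125;n=int(round((t1-t0)/h));o={}
    for i in range(n+1):
        t=t0+i*h
        for q in ts:
            if abs(t-q)<h/2:o[q]=x[0]
        bt=lambda q:np.interp(q-lag,kt,kb)
        for tv,dv in ev:
            if t-h/2<=tv<t+h/2 and dv: x[1]+=g/9.81/I*dv
        def f(x,t):
            b=bt(t);bd=(bt(t+.005)-bt(t-.005))/.01;return np.array([x[1],(g*x[0]-Kk*(x[0]-b-b0)-Cc*(x[1]-bd))/I+ex*0])
        x=x+h*f(x+h/2*f(x,t),t+h/2)
        b=bt(t)
        if x[0]-b<-.3:x[0]=b-.3;x[1]=max(x[1],0)
    return x,o
segs=[8.825,9.45,10.225,11.0,11.775,12.675,13.70,14.625]
def res(p,full=False):
    par=p[:6];X=p[6:].reshape(-1,2);r=[]
    st=np.vstack([[-.296,0],X])
    for i in range(len(segs)):
        t1=segs[i+1] if i+1<len(segs) else 14.775
        ts=[q for q,_ in obs if segs[i]-1e-6<=q<t1-1e-6]
        x,o=run(st[i],segs[i],t1,par,ts)
        r+=[(o[q]-z)/.005 for q,z in obs if q in o]
        if i+1<len(segs): r+=[(x[0]-st[i+1][0])/.006,(x[1]-st[i+1][1])/.04]
    r+=[(par[0]-.55)/.04,(par[1]-.425)/S[1],(par[2]-.046)/S[2],par[3]/.01,par[4]/S[4]]
    return np.array(r)
z0=np.r_[.55,.425,.046,0,0.01,0,np.array([[-.084,.45],[-.027,-.2],[-.026,0],[-.02,-.03],[.012,.05],[.079,.2],[.131,.25]]).ravel()]
for S in ((0,1e-4,1e-5,0,1e-4),(0,1e-4,1e-5,0,.05),(0,.03,.01,0,.05)):
    o=least_squares(res,z0);print('cost',o.cost.round(1),'g K C b0 lag',o.x[:5].round(4));print(o.x[6:].reshape(-1,2).round(3).tolist())
E
python3 fit.py
```

```text
[0.     0.0002 0.0005 0.001  0.0016 0.0024 0.0033 0.0043 0.0054 0.0065
 0.0078 0.0092 0.0106]
cost 27.5 g K C b0 lag [ 0.5709  0.425   0.046   0.0017 -0.    ]
[[-0.091, 0.349], [-0.03, -0.207], [-0.03, -0.056], [-0.022, -0.068], [0.011, 0.024], [0.08, 0.225], [0.13, 0.179]]
cost 27.3 g K C b0 lag [0.5689 0.425  0.046  0.0014 0.0113]
[[-0.091, 0.337], [-0.03, -0.2], [-0.03, -0.049], [-0.022, -0.062], [0.011, 0.027], [0.08, 0.22], [0.13, 0.169]]
cost 11.9 g K C b0 lag [ 0.5811  0.423   0.0224 -0.0013 -0.0887]
[[-0.089, 0.364], [-0.024, -0.189], [-0.029, -0.024], [-0.02, -0.05], [0.011, 0.039], [0.076, 0.206], [0.13, 0.185]]
```

```bash
python3 - <<'E'
s=open('bal.py').read()
i=s.index('def planb');j=s.index('def load')
s=s[:i]+'''def planb(x,b,N,vs):
    H=16;E=np.eye(H);G=[sim([0,0,0,x[3]],0.,E[i],np.zeros(H)) for i in range(H)]
    A0=np.array([g[:,0] for g in G]).T;A1=np.array([g[:,1] for g in G]).T
    D=np.eye(H)-np.eye(H,k=-1);W=np.ones(H);W[-4:]=4;out=[];x=np.array(x);v=0.
    vs=np.r_[vs,np.zeros(H)]
    for i in range(N):
        f0=sim(x,b,np.zeros(H),vs[i:i+H],v);d0=np.zeros(H);d0[0]=b
        A=np.vstack([A0*W[:,None],.1*A1,.3*E,.6*D]);r=np.r_[-f0[:,0]*W,-.1*f0[:,1],-.3*x[2]*np.ones(H),.6*d0]
        nb=np.linalg.lstsq(A,r,rcond=None)[0][0];nb=round(float(np.clip(b+np.clip(nb-b,-RL,RL),-.2,.2)),3)
        f=sim(x,b,[nb],vs[i:i+1],v);v=vs[i];x[:2]=f[0];b=nb;out.append((b,x[0],x[1]))
    return out
'''+s[j:]
s=s.replace("diag([1e-9,2e-2,1e-5,1e-6])","diag([1e-9,6e-2,1e-5,1e-9])")
s=s.replace("if v>1900","if n=='scene' else 1e3").replace("for n in('scene','side','scene'):","for n in('scene','scene'):")
open('bal.py','w').write(s)
from bal import *
d=load();t=manip.sense()['clock'];d['kn']=[[t,-.008,0.]];d['t']=t;d['v']=0.
d['x']=[.165,.25,0.,.575];d['P']=np.diag([1e-5,6e-3,4e-3**2,.006**2]).tolist();json.dump(d,open(ST,'w'))
p,R=cmd();R=R@M.T;psi=np.arctan2(R[1,0],R[0,0]);save(p,tool(psi,-.008))
E
RL=.11 python3 step.py 5 hold
```

```text
Traceback (most recent call last):
  File "bal.py", line 62
    z,v=theta(c,P0,R,lo,hi);H=np.array([1,0,0,0.]);r=(.006*max(1,4000/max(v,1)))**2 if n=='scene' else 1e3 else 1e3
                                                                                                           ^^^^
SyntaxError: invalid syntax
Traceback (most recent call last):
  File "step.py", line 1, in <module>
    from bal import *
  File "bal.py", line 62
    z,v=theta(c,P0,R,lo,hi);H=np.array([1,0,0,0.]);r=(.006*max(1,4000/max(v,1)))**2 if n=='scene' else 1e3 else 1e3
                                                                                                           ^^^^
SyntaxError: invalid syntax
```

```bash
sed -i "s/else 1e3 else 1e3/else 1e3/" bal.py; python3 - <<'E'
from bal import *
d=load();t=manip.sense()['clock'];d['kn']=[[t,-.008,0.]];d['t']=t;d['v']=0.
d['x']=[.165,.25,0.,.575];d['P']=np.diag([1e-5,6e-3,4e-3**2,.006**2]).tolist();json.dump(d,open(ST,'w'))
p,R=cmd();R=R@M.T;psi=np.arctan2(R[1,0],R[0,0]);save(p,tool(psi,-.008))
E
RL=.11 python3 step.py 5 hold
```

```text
t=14.88 scene z=0.169 inn=+0.004 sc=5840 scene z=0.187 inn=+0.008 sc=5552 | th 0.200 w 0.371 bb 0.000 g 0.575 | beta meas -0.007 cmd -0.008 stand [ 0.523  -0.2169  0.0599] roll tq 0.120 F [-0.1  0.  -7.5]
"twist": [[0.0,-0.11,0.0],[0.0,-0.082,0.0],[0.0,0.068,0.0],[0.0,0.083,0.0],[0.0,0.044,0.0]] 
"offset": [[0.0,0.0,0.0],[0.0,0.0,0.0],[0.0,0.0,0.0],[0.0,0.0,0.0],[0.0,0.0,0.0]] 
"claw": [1, 1, 1, 1, 1]
k 13.0 th [0.22, 0.177, 0.099, 0.039, 0.009] beta [-0.118, -0.2, -0.132, -0.049, -0.005] v [0.0, 0.0, 0.0, 0.0, 0.0]
```

```bash
python3 - <<'E'
from bal import *
for seq in ([-.088,-.138,-.12,-.08,-.04],[-.078,-.128,-.138,-.1,-.04],[-.068,-.118,-.128,-.1,-.05]):
  for g,w in((.56,.37),(.59,.42)):
    x=np.array([.2,w,0,g]);P=np.eye(4);b=-.008;o=[]
    for q in seq+[0]: x,P=prop(x,P,b,q,.125);b=q;o.append((round(x[0],3),round(x[1],2)))
    print(seq,g,o)
E
```

```text
[-0.088, -0.138, -0.12, -0.08, -0.04] 0.56 [(np.float64(0.215), np.float64(-0.65)), (np.float64(0.13), np.float64(-0.77)), (np.float64(0.034), np.float64(-0.78)), (np.float64(-0.061), np.float64(-0.73)), (np.float64(-0.147), np.float64(-0.65)), (np.float64(-0.223), np.float64(-0.56))]
[-0.088, -0.138, -0.12, -0.08, -0.04] 0.59 [(np.float64(0.215), np.float64(-0.64)), (np.float64(0.134), np.float64(-0.72)), (np.float64(0.045), np.float64(-0.72)), (np.float64(-0.042), np.float64(-0.67)), (np.float64(-0.123), np.float64(-0.62)), (np.float64(-0.196), np.float64(-0.55))]
[-0.078, -0.128, -0.138, -0.1, -0.04] 0.56 [(np.float64(0.225), np.float64(-0.56)), (np.float64(0.152), np.float64(-0.66)), (np.float64(0.063), np.float64(-0.79)), (np.float64(-0.036), np.float64(-0.78)), (np.float64(-0.125), np.float64(-0.63)), (np.float64(-0.197), np.float64(-0.51))]
[-0.078, -0.128, -0.138, -0.1, -0.04] 0.59 [(np.float64(0.225), np.float64(-0.56)), (np.float64(0.171), np.float64(-0.5)), (np.float64(0.101), np.float64(-0.63)), (np.float64(0.024), np.float64(-0.61)), (np.float64(-0.043), np.float64(-0.45)), (np.float64(-0.091), np.float64(-0.31))]
[-0.068, -0.118, -0.128, -0.1, -0.05] 0.56 [(np.float64(0.234), np.float64(0.15)), (np.float64(0.18), np.float64(-0.5)), (np.float64(0.111), np.float64(-0.62)), (np.float64(0.034), np.float64(-0.62)), (np.float64(-0.036), np.float64(-0.49)), (np.float64(-0.086), np.float64(-0.3))]
[-0.068, -0.118, -0.128, -0.1, -0.05] 0.59 [(np.float64(0.234), np.float64(-0.48)), (np.float64(0.176), np.float64(-0.5)), (np.float64(0.11), np.float64(-0.58)), (np.float64(0.038), np.float64(-0.58)), (np.float64(-0.028), np.float64(-0.46)), (np.float64(-0.075), np.float64(-0.28))]
```

>>> send_rows:
  twist:
    - [0.0, -0.035, 0.0]
    - [0.0, -0.035, 0.0]
    - [0.0, -0.03, 0.0]
    - [0.0, 0.003, 0.0]
    - [0.0, 0.03, 0.0]
  offset:
    - [0, 0, 0]
    - [0, 0, 0]
    - [0, 0, 0]
    - [0, 0, 0]
    - [0, 0, 0]
  claw: [1, 1, 1, 1, 1]

```text
clock: 15.5
tcp_pos: [0.4576, -0.1624, 0.1198]
ee_rot: [-3.141, 0.072, 0.888]
ft_force: [0.7, -0.5, -8.0]
finger_gap: 0.0144
```

```bash
python3 - <<'E'
from bal import *
d=load();t=manip.sense()['clock']
d['kn']=[[t-.625,-.008,0.]]+[[t-.5+.125*i,b,0.] for i,b in enumerate([-.043,-.078,-.108,-.105,-.075])];d['t']=t
d['x']=[.1,-.4,0.,.575];d['P']=np.diag([.05**2,.3**2,4e-3**2,.006**2]).tolist();json.dump(d,open(ST,'w'))
p,R=cmd();R=R@M.T;psi=np.arctan2(R[1,0],R[0,0]);save(p,tool(psi,-.075))
E
RL=.06 python3 step.py 5 hold
```

```text
t=15.60 scene z=0.009 inn=-0.091 sc=7664 scene z=-0.022 inn=-0.010 sc=7966 | th -0.050 w -0.628 bb -0.000 g 0.575 | beta meas -0.073 cmd -0.075 stand [ 0.5198 -0.2204  0.0601] roll tq 0.116 F [-0.9 -1.1 -8.6]
"twist": [[0.0,0.06,0.0],[0.0,0.06,0.0],[0.0,0.06,0.0],[0.0,0.06,0.0],[0.0,-0.06,0.0]] 
"offset": [[0.0,0.0,0.0],[0.0,0.0,0.0],[0.0,0.0,0.0],[0.0,0.0,0.0],[0.0,0.0,0.0]] 
"claw": [1, 1, 1, 1, 1]
k 13.0 th [-0.12, -0.163, -0.17, -0.129, -0.06] beta [-0.015, 0.045, 0.105, 0.165, 0.105] v [0.0, 0.0, 0.0, 0.0, 0.0]
```

```bash
cat > replan.py <<'E'
# redo the plan at the present state: args N, beta now
from bal import *
N=int(sys.argv[1]);b=float(sys.argv[2]);d=load();d['kn']=[[d['t'],b,0.]]
p,R=cmd();R=R@M.T;psi=np.arctan2(R[1,0],R[0,0]);save(p,tool(psi,b))
act(d,N,lambda k:(p,psi),0.)
E
RL=.14 python3 replan.py 4 -.075
```

```text
"twist": [[0.0,0.14,0.0],[0.0,0.044,0.0],[0.0,-0.048,0.0],[0.0,-0.041,0.0]] 
"offset": [[0.0,0.0,0.0],[0.0,0.0,0.0],[0.0,0.0,0.0],[0.0,0.0,0.0]] 
"claw": [1, 1, 1, 1]
k 13.0 th [-0.096, -0.079, -0.041, -0.015] beta [0.065, 0.109, 0.061, 0.02] v [0.0, 0.0, 0.0, 0.0]
```

>>> send_rows:
  twist:
    - [0.0, 0.14, 0.0]
    - [0.0, 0.05, 0.0]
    - [0.0, -0.03, 0.0]
    - [0.0, -0.04, 0.0]
  offset:
    - [0, 0, 0]
    - [0, 0, 0]
    - [0, 0, 0]
    - [0, 0, 0]
  claw: [1, 1, 1, 1]

```text
clock: 16.1
tcp_pos: [0.4564, -0.1638, 0.12]
ee_rot: [-3.141, -0.044, 0.885]
ft_force: [0.4, -0.2, -7.2]
finger_gap: 0.0141
```

```bash
cat > setb.py <<'E'
from bal import *
bs=[float(v) for v in sys.argv[1:]];d=load();n=len(bs)
for i in range(n): d['kn'][-n+i][1]=bs[i]
json.dump(d,open(ST,'w'));p,R=cmd();R=R@M.T;psi=np.arctan2(R[1,0],R[0,0]);save(p,tool(psi,bs[-1]))
E
python3 setb.py .065 .115 .085 .045; RL=.08 python3 step.py 5 hold
```

```text
t=16.20 scene z=-0.004 inn=-0.017 sc=7741 scene z=0.014 inn=+0.002 sc=7540 | th 0.030 w 0.357 bb -0.000 g 0.575 | beta meas 0.046 cmd 0.045 stand [ 0.525  -0.2145  0.0602] roll tq -0.046 F [-0.   0.3 -8.5]
"twist": [[0.0,-0.08,0.0],[0.0,-0.029,0.0],[0.0,0.027,0.0],[0.0,0.025,0.0],[0.0,0.012,0.0]] 
"offset": [[0.0,0.0,0.0],[0.0,0.0,0.0],[0.0,0.0,0.0],[0.0,0.0,0.0],[0.0,0.0,0.0]] 
"claw": [1, 1, 1, 1, 1]
k 13.0 th [0.057, 0.048, 0.025, 0.009, 0.002] beta [-0.035, -0.064, -0.037, -0.012, -0.0] v [0.0, 0.0, 0.0, 0.0, 0.0]
```

>>> send_rows:
  twist:
    - [0.0, -0.08, 0.0]
    - [0.0, -0.029, 0.0]
    - [0.0, 0.027, 0.0]
    - [0.0, 0.025, 0.0]
    - [0.0, 0.012, 0.0]
  offset:
    - [0, 0, 0]
    - [0, 0, 0]
    - [0, 0, 0]
    - [0, 0, 0]
    - [0, 0, 0]
  claw: [1, 1, 1, 1, 1]

```text
clock: 16.82
tcp_pos: [0.4568, -0.1633, 0.12]
ee_rot: [-3.141, -0.002, 0.886]
ft_force: [0.3, 0.1, -7.7]
finger_gap: 0.0145
```

```bash
RL=.08 python3 step.py 4 hold
```

```text
t=16.93 scene z=-0.005 inn=-0.010 sc=7737 scene z=-0.007 inn=+0.000 sc=7804 | th -0.009 w -0.040 bb -0.000 g 0.575 | beta meas 0.001 cmd -0.000 stand [ 0.5227 -0.2171  0.06  ] roll tq 0.013 F [-0.3  0.1 -8.2]
"twist": [[0.0,0.014,0.0],[0.0,-0.005,0.0],[0.0,-0.005,0.0],[0.0,-0.003,0.0]] 
"offset": [[0.0,0.0,0.0],[0.0,0.0,0.0],[0.0,0.0,0.0],[0.0,0.0,0.0]] 
"claw": [1, 1, 1, 1]
k 13.0 th [-0.01, -0.006, -0.003, -0.001] beta [0.014, 0.009, 0.004, 0.001] v [0.0, 0.0, 0.0, 0.0]
```

>>> send_rows:
  twist:
    - [0.0, 0.014, 0.0]
    - [0.0, -0.005, 0.0]
    - [0.0, -0.005, 0.0]
    - [0.0, -0.003, 0.0]
  offset:
    - [0, 0, 0]
    - [0, 0, 0]
    - [0, 0, 0]
    - [0, 0, 0]
  claw: [1, 1, 1, 1]

```text
clock: 17.42
tcp_pos: [0.4575, -0.1627, 0.1199]
ee_rot: [-3.141, -0.002, 0.887]
ft_force: [0.7, -0.5, -7.5]
finger_gap: 0.0142
```

```bash
RL=.08 python3 step.py 6 carry 1.6
```

```text
t=17.52 scene z=-0.001 inn=+0.000 sc=7738 scene z=-0.001 inn=-0.001 sc=7814 | th -0.001 w 0.004 bb -0.000 g 0.575 | beta meas 0.002 cmd 0.001 stand [ 0.5235 -0.2162  0.0599] roll tq -0.012 F [ 0.1 -0.4 -8.4]
"twist": [[0.0,-0.009,-0.003],[0.0,-0.001,-0.008],[0.0,0.003,-0.013],[0.0,0.004,-0.016],[0.0,0.007,-0.012],[0.0,0.003,-0.006]] 
"offset": [[0.03,-0.04,-0.13],[0.06,-0.08,-0.26],[0.1,-0.15,-0.4],[0.13,-0.16,-0.39],[0.1,-0.13,-0.24],[0.06,-0.06,-0.11]] 
"claw": [1, 1, 1, 1, 1, 1]
k 19.4 th [0.0, -0.0, 0.001, 0.003, 0.003, 0.001] beta [-0.008, -0.009, -0.006, -0.002, 0.005, 0.008] v [0.006, 0.014, 0.024, 0.029, 0.022, 0.011]
```

>>> send_rows:
  twist:
    - [0.0, -0.009, -0.003]
    - [0.0, -0.001, -0.008]
    - [0.0, 0.003, -0.013]
    - [0.0, 0.004, -0.016]
    - [0.0, 0.007, -0.012]
    - [0.0, 0.003, -0.006]
  offset:
    - [0.03, -0.04, -0.13]
    - [0.06, -0.08, -0.26]
    - [0.1, -0.15, -0.4]
    - [0.13, -0.16, -0.39]
    - [0.1, -0.13, -0.24]
    - [0.06, -0.06, -0.11]
  claw: [1, 1, 1, 1, 1, 1]

```text
clock: 18.27
tcp_pos: [0.4554, -0.1552, 0.1355]
ee_rot: [-3.141, -0.009, 0.945]
ft_force: [-0.2, 0.8, -7.9]
finger_gap: 0.0145
```

```bash
RL=.08 python3 step.py 6 carry 1.6
```

```text
t=18.38 scene z=-0.020 inn=-0.022 sc=8322 scene z=-0.024 inn=+0.000 sc=8449 | th -0.028 w -0.069 bb -0.001 g 0.575 | beta meas 0.009 cmd 0.008 stand [ 0.5246 -0.2046  0.0754] roll tq -0.075 F [-1.1  0.8 -7.7]
"twist": [[0.0,0.014,-0.006],[0.0,-0.015,-0.014],[0.0,-0.009,-0.023],[0.0,0.001,-0.025],[0.0,0.008,-0.018],[0.0,0.006,-0.009]] 
"offset": [[0.05,-0.07,-0.11],[0.13,-0.14,-0.2],[0.2,-0.23,-0.25],[0.23,-0.25,-0.19],[0.17,-0.18,-0.09],[0.09,-0.09,-0.03]] 
"claw": [1, 1, 1, 1, 1, 1]
k 25.8 th [-0.026, -0.014, -0.003, 0.004, 0.004, 0.002] beta [0.022, 0.007, -0.002, -0.001, 0.007, 0.013] v [0.012, 0.026, 0.043, 0.048, 0.035, 0.018]
```

>>> send_rows:
  twist:
    - [0.0, 0.014, -0.006]
    - [0.0, -0.015, -0.014]
    - [0.0, -0.009, -0.023]
    - [0.0, 0.001, -0.025]
    - [0.0, 0.008, -0.018]
    - [0.0, 0.006, -0.009]
  offset:
    - [0.05, -0.07, -0.11]
    - [0.13, -0.14, -0.2]
    - [0.2, -0.23, -0.25]
    - [0.23, -0.25, -0.19]
    - [0.17, -0.18, -0.09]
    - [0.09, -0.09, -0.03]
  claw: [1, 1, 1, 1, 1, 1]

```text
clock: 19.12
tcp_pos: [0.4522, -0.1425, 0.1441]
ee_rot: [3.142, -0.014, 1.041]
ft_force: [0.6, -0.6, -7.5]
finger_gap: 0.0144
```

```bash
RL=.08 python3 step.py 6 carry 1.6
```

```text
t=19.23 scene z=-0.026 inn=-0.028 sc=9403 scene z=-0.033 inn=-0.001 sc=9217 | th -0.038 w -0.096 bb -0.002 g 0.575 | beta meas 0.014 cmd 0.013 stand [ 0.5258 -0.185   0.084 ] roll tq -0.090 F [ 0.5  0.4 -7.4]
"twist": [[0.0,0.016,-0.009],[0.001,-0.02,-0.02],[0.0,-0.013,-0.032],[0.0,0.004,-0.033],[0.0,0.012,-0.024],[0.0,0.007,-0.012]] 
"offset": [[0.09,-0.09,-0.03],[0.2,-0.19,-0.03],[0.31,-0.29,-0.02],[0.35,-0.3,0.0],[0.25,-0.2,0.0],[0.12,-0.1,0.0]] 
"claw": [1, 1, 1, 1, 1, 1]
k 32.2 th [-0.034, -0.019, -0.003, 0.006, 0.006, 0.002] beta [0.029, 0.009, -0.004, 0.0, 0.012, 0.019] v [0.018, 0.039, 0.062, 0.067, 0.048, 0.024]
```

>>> send_rows:
  twist:
    - [0.0, 0.016, -0.009]
    - [0.001, -0.02, -0.02]
    - [0.0, -0.013, -0.032]
    - [0.0, 0.004, -0.033]
    - [0.0, 0.012, -0.024]
    - [0.0, 0.007, -0.012]
  offset:
    - [0.09, -0.09, -0.03]
    - [0.2, -0.19, -0.03]
    - [0.31, -0.29, -0.02]
    - [0.35, -0.3, 0.0]
    - [0.25, -0.2, 0.0]
    - [0.12, -0.1, 0.0]
  claw: [1, 1, 1, 1, 1, 1]

```text
clock: 19.98
tcp_pos: [0.4478, -0.1254, 0.1449]
ee_rot: [3.142, -0.02, 1.171]
ft_force: [0.4, 0.4, -8.0]
finger_gap: 0.0141
```

```bash
RL=.08 python3 step.py 6 carry 1.6
```

```text
t=20.07 scene z=-0.066 inn=-0.068 sc=9071 scene z=-0.078 inn=+0.000 sc=8692 | th -0.089 w -0.209 bb -0.003 g 0.575 | beta meas 0.020 cmd 0.019 stand [ 0.5265 -0.1577  0.085 ] roll tq -0.098 F [ 0.4 -0.1 -8. ]
"twist": [[0.001,0.064,-0.012],[0.001,-0.04,-0.025],[0.001,-0.034,-0.039],[0.001,-0.004,-0.04],[0.0,0.01,-0.028],[0.0,0.008,-0.014]] 
"offset": [[0.14,-0.1,0.0],[0.27,-0.2,0.02],[0.43,-0.31,0.02],[0.47,-0.29,0.01],[0.32,-0.2,0.0],[0.17,-0.09,0.0]] 
"claw": [1, 1, 1, 1, 1, 1]
k 38.6 th [-0.082, -0.046, -0.012, 0.006, 0.007, 0.003] beta [0.083, 0.043, 0.009, 0.005, 0.015, 0.023] v [0.025, 0.052, 0.081, 0.085, 0.059, 0.03]
```

```bash
cp bal.json carry_bal.json; cat > unplan.py <<'E'
# forget the last plan (not sent): restore commanded pose by path progress k and roll b, then hold-plan N rows
from bal import *
N,k,b=int(sys.argv[1]),float(sys.argv[2]),float(sys.argv[3]);d=load()
bb=json.load(open('poses.json'))['board'];e=np.array([np.cos(bb[2]),np.sin(bb[2]),0]);p0=np.array([.4583,-.1669,.105]);p1=np.array([bb[0],bb[1],.105])+e*(-.265)
u=mj(k/96);psi=-.713+(bb[2]+.713)*u;p=p0+(p1-p0)*u+[0,0,.04*(mj(k/30)-mj((k-56)/40))]
save(p,tool(psi,b));d['kn']=[[d['t'],b,0.]];d['k']=k;print(p,psi)
act(d,N,lambda k:(p,psi),0.)
E
RL=.08 python3 unplan.py 5 32.2 .019; python3 - <<'E'
from bal import *
import bal
calls=[([-.028,-.069],.008,[.022,.007,-.002,-.001,.007,.013],[.012,.026,.043,.048,.035,.018],-.026),([-.038,-.096],.013,[.029,.009,-.004,0,.012,.019],[.018,.039,.062,.067,.048,.024],-.066),([-.001,.004],.001,[-.008,-.009,-.006,-.002,.005,.008],[.006,.014,.024,.029,.022,.011],-.020)]
for Iv in(.0116,.0128):
  bal.I=Iv
  for x,b,bs,v,z in calls:
    print(Iv,z,[(a,round(sim([*x,0,.575],b,bs,a*np.array(v))[-1,0],3)) for a in(0,.5,.8,1,1.2)],'dbb .005:',round(sim([*x,.005,.575],b,bs,v)[-1,0],3))
E
```

```text
[ 0.44790793 -0.12570636  0.145     ] -0.4008186937492659
"twist": [[0.0,0.08,0.0],[0.0,-0.016,0.0],[0.0,-0.045,0.0],[0.0,-0.028,0.0],[0.0,-0.009,0.0]] 
"offset": [[0.0,0.0,0.0],[0.0,0.0,0.0],[0.0,0.0,0.0],[0.0,0.0,0.0],[0.0,0.0,0.0]] 
"claw": [1, 1, 1, 1, 1]
k 32.2 th [-0.09, -0.057, -0.025, -0.007, -0.001] beta [0.099, 0.083, 0.038, 0.01, 0.001] v [0.0, 0.0, 0.0, 0.0, 0.0]
0.0116 -0.026 [(0, np.float64(-0.074)), (0.5, np.float64(-0.031)), (0.8, np.float64(-0.006)), (1, np.float64(0.011)), (1.2, np.float64(0.027))] dbb .005: 0.048
0.0116 -0.066 [(0, np.float64(-0.104)), (0.5, np.float64(-0.044)), (0.8, np.float64(-0.008)), (1, np.float64(0.016)), (1.2, np.float64(0.04))] dbb .005: 0.053
0.0116 -0.02 [(0, np.float64(-0.046)), (0.5, np.float64(-0.021)), (0.8, np.float64(-0.007)), (1, np.float64(0.003)), (1.2, np.float64(0.013))] dbb .005: 0.04
0.0128 -0.026 [(0, np.float64(-0.074)), (0.5, np.float64(-0.035)), (0.8, np.float64(-0.012)), (1, np.float64(0.004)), (1.2, np.float64(0.019))] dbb .005: 0.039
0.0128 -0.066 [(0, np.float64(-0.105)), (0.5, np.float64(-0.049)), (0.8, np.float64(-0.016)), (1, np.float64(0.006)), (1.2, np.float64(0.028))] dbb .005: 0.041
0.0128 -0.02 [(0, np.float64(-0.042)), (0.5, np.float64(-0.02)), (0.8, np.float64(-0.006)), (1, np.float64(0.003)), (1.2, np.float64(0.012))] dbb .005: 0.038
```

>>> send_rows:
  twist:
    - [0.0, 0.08, 0.0]
    - [0.0, -0.016, 0.0]
    - [0.0, -0.045, 0.0]
    - [0.0, -0.028, 0.0]
    - [0.0, -0.009, 0.0]
  offset:
    - [0, 0, 0]
    - [0, 0, 0]
    - [0, 0, 0]
    - [0, 0, 0]
    - [0, 0, 0]
  claw: [1, 1, 1, 1, 1]

```text
clock: 20.7
tcp_pos: [0.4483, -0.1252, 0.145]
ee_rot: [3.141, -0.001, 1.17]
ft_force: [-0.4, 0.0, -8.8]
finger_gap: 0.0144
```

```bash
sed -i 's/I,K,C=.0116/I,K,C=.0126/; s#x\[3\]/9.81/I#.65*x[3]/9.81/I#g' bal.py; grep -c "\.65\*x" bal.py; python3 - <<'E'
from bal import *
d=load();P=np.array(d['P']);P[2,2]+=.003**2;d['P']=P.tolist();json.dump(d,open(ST,'w'))
E
RL=.1 python3 step.py 5 hold
```

```text
2
t=20.80 scene z=-0.049 inn=-0.034 sc=9493 scene z=-0.055 inn=-0.002 sc=9314 | th -0.061 w -0.129 bb -0.005 g 0.575 | beta meas 0.002 cmd 0.001 stand [ 0.5265 -0.1583  0.085 ] roll tq -0.031 F [-0.  -0.1 -8.4]
"twist": [[0.0,0.074,0.0],[0.0,-0.021,0.0],[0.0,-0.03,0.0],[0.0,-0.017,0.0],[0.0,-0.006,0.0]] 
"offset": [[0.0,0.0,0.0],[0.0,0.0,0.0],[0.0,0.0,0.0],[0.0,0.0,0.0],[0.0,0.0,0.0]] 
"claw": [1, 1, 1, 1, 1]
k 32.2 th [-0.059, -0.035, -0.015, -0.004, 0.0] beta [0.075, 0.054, 0.024, 0.007, 0.001] v [0.0, 0.0, 0.0, 0.0, 0.0]
```

>>> send_rows:
  twist:
    - [0.0, 0.074, 0.0]
    - [0.0, -0.021, 0.0]
    - [0.0, -0.03, 0.0]
    - [0.0, -0.017, 0.0]
    - [0.0, -0.006, 0.0]
  offset:
    - [0, 0, 0]
    - [0, 0, 0]
    - [0, 0, 0]
    - [0, 0, 0]
    - [0, 0, 0]
  claw: [1, 1, 1, 1, 1]

```text
clock: 21.42
tcp_pos: [0.4481, -0.1252, 0.145]
ee_rot: [3.141, -0.001, 1.17]
ft_force: [0.2, -0.0, -8.4]
finger_gap: 0.0145
```

```bash
RL=.1 python3 step.py 6 carry 1.4
```

```text
t=21.52 scene z=-0.037 inn=-0.035 sc=9611 scene z=-0.042 inn=-0.001 sc=9480 | th -0.047 w -0.116 bb -0.006 g 0.575 | beta meas 0.002 cmd 0.001 stand [ 0.5264 -0.1584  0.085 ] roll tq -0.039 F [ 0.6  0.4 -8. ]
"twist": [[0.0,0.045,-0.011],[0.001,-0.018,-0.022],[0.001,-0.018,-0.033],[0.0,-0.003,-0.035],[0.0,0.005,-0.024],[0.0,0.004,-0.012]] 
"offset": [[0.11,-0.09,0.0],[0.24,-0.17,0.01],[0.38,-0.27,0.01],[0.4,-0.26,0.01],[0.28,-0.17,0.0],[0.14,-0.08,0.0]] 
"claw": [1, 1, 1, 1, 1, 1]
k 37.8 th [-0.045, -0.026, -0.007, 0.003, 0.004, 0.002] beta [0.046, 0.028, 0.01, 0.007, 0.012, 0.016] v [0.022, 0.045, 0.07, 0.073, 0.051, 0.025]
```

```bash
sed -i 's/6e-2,1e-5,1e-9/6e-2,4e-5,1e-9/' bal.py; cat > recarry.py <<'E'
# N rate k b bb : redo an unsent carry plan
from bal import *
N,rate,k,b,bias=int(sys.argv[1]),*map(float,sys.argv[2:6]);d=load()
bb=json.load(open('poses.json'))['board'];e=np.array([np.cos(bb[2]),np.sin(bb[2]),0]);p0=np.array([.4583,-.1669,.105]);p1=np.array([bb[0],bb[1],.105])+e*(-.265)
def path(k):
    u=mj(k/96);return p0+(p1-p0)*u+[0,0,.04*(mj(k/30)-mj((k-56)/40))],-.713+(bb[2]+.713)*u
p,psi=path(k);save(p,tool(psi,b));d['kn']=[[d['t'],b,0.]];d['k']=k;d['x'][2]=bias
P=np.array(d['P']);P[2,2]=max(P[2,2],.003**2);d['P']=P.tolist()
act(d,N,path,rate)
E
RL=.1 python3 recarry.py 5 1.4 32.2 .001 -.010
```

```text
"twist": [[0.0,0.048,-0.011],[0.001,-0.016,-0.022],[0.001,-0.015,-0.033],[0.0,-0.002,-0.024],[0.001,0.003,-0.011]] 
"offset": [[0.11,-0.09,0.0],[0.24,-0.17,0.01],[0.38,-0.27,0.01],[0.27,-0.17,0.01],[0.13,-0.09,0.0]] 
"claw": [1, 1, 1, 1, 1]
k 36.4 th [-0.045, -0.025, -0.005, 0.002, 0.002] beta [0.049, 0.033, 0.018, 0.016, 0.019] v [0.022, 0.045, 0.07, 0.049, 0.024]
```

>>> send_rows:
  twist:
    - [0.0, 0.048, -0.011]
    - [0.001, -0.016, -0.022]
    - [0.001, -0.015, -0.033]
    - [0.0, -0.002, -0.024]
    - [0.001, 0.003, -0.011]
  offset:
    - [0.11, -0.09, 0.0]
    - [0.24, -0.17, 0.01]
    - [0.38, -0.27, 0.01]
    - [0.27, -0.17, 0.01]
    - [0.13, -0.09, 0.0]
  claw: [1, 1, 1, 1, 1]

```text
clock: 22.15
tcp_pos: [0.4446, -0.1116, 0.145]
ee_rot: [-3.141, -0.02, 1.273]
ft_force: [-0.3, -0.7, -7.6]
finger_gap: 0.0145
```

```bash
RL=.1 python3 step.py 6 carry 1.4
```

```text
t=22.25 scene z=0.031 inn=+0.031 sc=10207 scene z=0.031 inn=-0.002 sc=10239 | th 0.034 w 0.068 bb -0.009 g 0.575 | beta meas 0.020 cmd 0.019 stand [ 0.5261 -0.1358  0.085 ] roll tq -0.026 F [ 1.1  0.7 -7.4]
"twist": [[-0.001,-0.065,-0.012],[-0.001,0.009,-0.024],[-0.001,0.022,-0.037],[0.0,0.022,-0.038],[0.001,0.013,-0.026],[0.0,0.005,-0.013]] 
"offset": [[0.14,-0.08,0.0],[0.28,-0.17,-0.01],[0.44,-0.25,-0.02],[0.46,-0.23,0.0],[0.32,-0.15,0.0],[0.16,-0.07,0.0]] 
"claw": [1, 1, 1, 1, 1, 1]
k 42.0 th [0.036, 0.023, 0.013, 0.009, 0.004, 0.001] beta [-0.046, -0.037, -0.015, 0.007, 0.02, 0.025] v [0.025, 0.051, 0.079, 0.081, 0.056, 0.028]
```

>>> send_rows:
  twist:
    - [-0.001, -0.065, -0.012]
    - [-0.001, 0.009, -0.024]
    - [-0.001, 0.022, -0.037]
    - [0.0, 0.022, -0.038]
    - [0.001, 0.013, -0.026]
    - [0.0, 0.005, -0.013]
  offset:
    - [0.14, -0.08, 0.0]
    - [0.28, -0.17, -0.01]
    - [0.44, -0.25, -0.02]
    - [0.46, -0.23, 0.0]
    - [0.32, -0.15, 0.0]
    - [0.16, -0.07, 0.0]
  claw: [1, 1, 1, 1, 1, 1]

```text
clock: 23.0
tcp_pos: [0.4395, -0.0926, 0.145]
ee_rot: [3.141, -0.026, 1.421]
ft_force: [-0.0, 0.7, -7.8]
finger_gap: 0.0141
```

```bash
sed -i 's#\.65\*x\[3\]#.8*x[3]#g' bal.py; RL=.1 python3 step.py 6 carry 1.4
```

```text
t=23.10 scene z=0.067 inn=+0.043 sc=8372 scene z=0.070 inn=-0.000 sc=8553 | th 0.077 w 0.155 bb -0.007 g 0.575 | beta meas 0.026 cmd 0.025 stand [ 0.5239 -0.1037  0.085 ] roll tq 0.019 F [ 0.7  0.4 -6.9]
"twist": [[0.0,-0.1,-0.012],[-0.003,-0.021,-0.027],[-0.002,0.046,-0.039],[-0.002,0.045,-0.04],[0.001,0.027,-0.027],[0.0,0.009,-0.013]] 
"offset": [[0.16,-0.07,0.01],[0.33,-0.13,-0.03],[0.5,-0.19,-0.05],[0.51,-0.17,-0.02],[0.35,-0.1,0.0],[0.18,-0.04,0.0]] 
"claw": [1, 1, 1, 1, 1, 1]
k 47.6 th [0.086, 0.064, 0.037, 0.019, 0.007, 0.001] beta [-0.075, -0.096, -0.05, -0.005, 0.022, 0.031] v [0.028, 0.057, 0.087, 0.088, 0.059, 0.029]
```

```bash
RL=.12 python3 unplan.py 4 42.0 .025
```

```text
[ 0.43956125 -0.09262053  0.145     ] -0.15008151573527206
"twist": [[0.0,-0.101,0.0],[0.0,0.023,0.0],[0.0,0.036,0.0],[0.0,0.021,0.0]] 
"offset": [[0.0,0.0,0.0],[0.0,0.0,0.0],[0.0,0.0,0.0],[0.0,0.0,0.0]] 
"claw": [1, 1, 1, 1]
k 42.0 th [0.075, 0.045, 0.019, 0.005] beta [-0.076, -0.053, -0.017, 0.004] v [0.0, 0.0, 0.0, 0.0]
```

>>> send_rows:
  twist:
    - [0.0, -0.101, 0.0]
    - [0.0, 0.023, 0.0]
    - [0.0, 0.036, 0.0]
    - [0.0, 0.021, 0.0]
  offset:
    - [0, 0, 0]
    - [0, 0, 0]
    - [0, 0, 0]
    - [0, 0, 0]
  claw: [1, 1, 1, 1]

```text
clock: 23.6
tcp_pos: [0.4397, -0.0928, 0.1451]
ee_rot: [3.141, -0.007, 1.421]
ft_force: [1.0, -0.2, -7.6]
finger_gap: 0.0144
```

```bash
RL=.1 python3 step.py 5 carry 1.2
```

```text
t=23.70 scene z=-0.001 inn=-0.008 sc=9111 scene z=-0.004 inn=+0.001 sc=9159 | th -0.008 w -0.070 bb -0.008 g 0.575 | beta meas 0.006 cmd 0.004 stand [ 0.5237 -0.1057  0.0851] roll tq -0.011 F [-0.5 -0.6 -7.8]
"twist": [[0.0,-0.002,-0.011],[0.0,-0.003,-0.022],[0.0,0.004,-0.034],[0.0,0.012,-0.023],[0.0,0.006,-0.011]] 
"offset": [[0.14,-0.06,0.0],[0.28,-0.11,0.0],[0.43,-0.17,0.0],[0.3,-0.1,0.0],[0.14,-0.04,0.0]] 
"claw": [1, 1, 1, 1, 1]
k 45.6 th [-0.008, -0.003, 0.006, 0.005, 0.002] beta [0.002, -0.001, 0.003, 0.015, 0.021] v [0.024, 0.049, 0.074, 0.05, 0.025]
```

>>> send_rows:
  twist:
    - [0.0, -0.002, -0.011]
    - [0.0, -0.003, -0.022]
    - [0.0, 0.004, -0.034]
    - [0.0, 0.012, -0.023]
    - [0.0, 0.006, -0.011]
  offset:
    - [0.14, -0.06, 0.0]
    - [0.28, -0.11, 0.0]
    - [0.43, -0.17, 0.0]
    - [0.3, -0.1, 0.0]
    - [0.14, -0.04, 0.0]
  claw: [1, 1, 1, 1, 1]

```text
clock: 24.32
tcp_pos: [0.4362, -0.0788, 0.1451]
ee_rot: [3.141, -0.022, 1.523]
ft_force: [-0.4, 0.2, -7.4]
finger_gap: 0.0145
```

```bash
 RL=.1 python3 step.py 6 carry 1.5
```

```text
t=24.43 scene z=0.092 inn=+0.090 sc=8151 scene z=0.100 inn=+0.000 sc=7912 | th 0.112 w 0.256 bb -0.003 g 0.575 | beta meas 0.022 cmd 0.021 stand [ 0.5213 -0.0819  0.0851] roll tq -0.010 F [ 0.1  0.1 -8.2]
"twist": [[0.0,-0.1,-0.015],[-0.003,-0.085,-0.028],[-0.006,0.067,-0.043],[-0.003,0.071,-0.042],[0.0,0.043,-0.029],[0.001,0.014,-0.014]] 
"offset": [[0.19,-0.06,0.01],[0.37,-0.11,-0.03],[0.56,-0.15,-0.09],[0.57,-0.12,-0.06],[0.38,-0.06,-0.01],[0.19,-0.03,0.0]] 
"claw": [1, 1, 1, 1, 1, 1]
k 51.6 th [0.136, 0.114, 0.068, 0.033, 0.011, 0.0] beta [-0.079, -0.164, -0.097, -0.026, 0.017, 0.031] v [0.031, 0.064, 0.096, 0.096, 0.064, 0.031]
```

```bash
sed -i "s#\.8\*x\[3\]#1.0*x[3]#g; s/1e-9,6e-2,4e-5/1e-9,1.5e-2,1e-5/; s/for n in('scene','scene')/for n in('scene','scene','scene')/" bal.py; RL=.16 python3 unplan.py 4 45.6 .021
```

```text
[ 0.4361858  -0.07924044  0.145     ] -0.048681960862106854
"twist": [[0.0,-0.147,0.0],[0.0,0.038,0.0],[0.0,0.056,0.0],[0.0,0.03,0.0]] 
"offset": [[0.0,0.0,0.0],[0.0,0.0,0.0],[0.0,0.0,0.0],[0.0,0.0,0.0]] 
"claw": [1, 1, 1, 1]
k 45.6 th [0.111, 0.066, 0.028, 0.008] beta [-0.126, -0.088, -0.032, -0.002] v [0.0, 0.0, 0.0, 0.0]
```

>>> send_rows:
  twist:
    - [0.0, -0.147, 0.0]
    - [0.0, 0.038, 0.0]
    - [0.0, 0.056, 0.0]
    - [0.0, 0.03, 0.0]
  offset:
    - [0, 0, 0]
    - [0, 0, 0]
    - [0, 0, 0]
    - [0, 0, 0]
  claw: [1, 1, 1, 1]

```text
clock: 24.92
tcp_pos: [0.4365, -0.0792, 0.1451]
ee_rot: [3.14, 0.0, 1.522]
ft_force: [0.8, 0.8, -8.1]
finger_gap: 0.0145
```

```bash
 RL=.1 python3 step.py 4 hold
```

```text
t=25.07 scene z=-0.002 inn=-0.013 sc=10588 scene z=-0.008 inn=-0.000 sc=11014 scene z=-0.013 inn=+0.001 sc=10905 | th -0.019 w -0.109 bb -0.004 g 0.575 | beta meas -0.002 cmd -0.002 stand [ 0.5213 -0.0838  0.0851] roll tq -0.048 F [-0.7  0.1 -7.8]
"twist": [[0.0,0.036,0.0],[0.0,-0.008,0.0],[0.0,-0.013,0.0],[0.0,-0.008,0.0]] 
"offset": [[0.0,0.0,0.0],[0.0,0.0,0.0],[0.0,0.0,0.0],[0.0,0.0,0.0]] 
"claw": [1, 1, 1, 1]
k 45.6 th [-0.023, -0.014, -0.006, -0.002] beta [0.034, 0.026, 0.013, 0.005] v [0.0, 0.0, 0.0, 0.0]
```

```bash
RL=.1 python3 recarry.py 5 1.4 45.6 -.002 -.005
```

```text
"twist": [[0.0,0.004,-0.013],[0.0,-0.006,-0.027],[0.0,0.005,-0.04],[0.0,0.014,-0.027],[0.0,0.01,-0.013]] 
"offset": [[0.17,-0.05,0.0],[0.35,-0.1,0.0],[0.53,-0.14,0.0],[0.36,-0.08,0.0],[0.17,-0.03,0.0]] 
"claw": [1, 1, 1, 1, 1]
k 49.8 th [-0.018, -0.008, 0.008, 0.008, 0.003] beta [0.002, -0.004, 0.001, 0.015, 0.025] v [0.029, 0.059, 0.089, 0.06, 0.029]
```

>>> send_rows:
  twist:
    - [0.0, 0.004, -0.013]
    - [0.0, -0.006, -0.027]
    - [0.0, 0.005, -0.04]
    - [0.0, 0.014, -0.027]
    - [0.0, 0.01, -0.013]
  offset:
    - [0.17, -0.05, 0.0]
    - [0.35, -0.1, 0.0]
    - [0.53, -0.14, 0.0]
    - [0.36, -0.08, 0.0]
    - [0.17, -0.03, 0.0]
  claw: [1, 1, 1, 1, 1]

```text
clock: 25.7
tcp_pos: [0.4322, -0.0628, 0.1451]
ee_rot: [3.14, -0.026, 1.644]
ft_force: [-0.3, 0.1, -8.2]
finger_gap: 0.0145
```

```bash
 RL=.1 python3 step.py 6 carry 1.5
```

```text
t=25.85 scene z=-0.007 inn=-0.009 sc=8146 scene z=-0.015 inn=-0.002 sc=8171 scene z=-0.019 inn=-0.002 sc=7948 | th -0.021 w -0.034 bb -0.006 g 0.575 | beta meas 0.026 cmd 0.025 stand [ 0.5171 -0.0556  0.0852] roll tq -0.060 F [ 0.2  0.1 -7.3]
"twist": [[0.001,-0.026,-0.014],[-0.001,-0.013,-0.029],[0.0,0.004,-0.042],[0.0,0.016,-0.042],[0.0,0.017,-0.028],[0.001,0.008,-0.013]] 
"offset": [[0.19,-0.04,0.01],[0.39,-0.06,0.0],[0.57,-0.08,-0.01],[0.56,-0.05,-0.01],[0.38,-0.02,0.0],[0.18,0.0,0.01]] 
"claw": [1, 1, 1, 1, 1, 1]
k 55.8 th [-0.014, -0.005, 0.006, 0.011, 0.007, 0.002] beta [-0.001, -0.014, -0.01, 0.006, 0.023, 0.031] v [0.032, 0.064, 0.095, 0.094, 0.062, 0.03]
```

Well matched now; carry on.

>>> send_rows:
  twist:
    - [0.001, -0.026, -0.014]
    - [-0.001, -0.013, -0.029]
    - [0.0, 0.004, -0.042]
    - [0.0, 0.016, -0.042]
    - [0.0, 0.017, -0.028]
    - [0.001, 0.008, -0.013]
  offset:
    - [0.19, -0.04, 0.01]
    - [0.39, -0.06, 0.0]
    - [0.57, -0.08, -0.01]
    - [0.56, -0.05, -0.01]
    - [0.38, -0.02, 0.0]
    - [0.18, 0.0, 0.01]
  claw: [1, 1, 1, 1, 1, 1]

```text
clock: 26.6
tcp_pos: [0.4266, -0.0408, 0.1451]
ee_rot: [3.141, -0.032, 1.812]
ft_force: [0.3, 0.2, -8.0]
finger_gap: 0.0142
```

```bash
 RL=.1 python3 step.py 6 carry 1.6
```

```text
t=26.75 scene z=0.000 inn=-0.002 sc=6736 scene z=-0.005 inn=-0.001 sc=7055 scene z=-0.008 inn=-0.002 sc=7128 | th -0.008 w 0.017 bb -0.006 g 0.575 | beta meas 0.031 cmd 0.031 stand [ 0.5089 -0.0191  0.0852] roll tq -0.034 F [-0.2  0.1 -8. ]
"twist": [[0.0,-0.048,-0.014],[-0.001,-0.009,-0.029],[-0.001,0.011,-0.042],[0.0,0.021,-0.04],[0.0,0.018,-0.026],[0.001,0.007,-0.013]] 
"offset": [[0.2,0.0,0.0],[0.39,0.0,0.0],[0.56,0.02,0.0],[0.55,0.04,0.03],[0.36,0.04,0.04],[0.17,0.03,0.03]] 
"claw": [1, 1, 1, 1, 1, 1]
k 62.2 th [0.001, 0.005, 0.011, 0.012, 0.007, 0.001] beta [-0.017, -0.026, -0.015, 0.006, 0.024, 0.031] v [0.032, 0.064, 0.094, 0.091, 0.059, 0.028]
```

>>> send_rows:
  twist:
    - [0.0, -0.048, -0.014]
    - [-0.001, -0.009, -0.029]
    - [-0.001, 0.011, -0.042]
    - [0.0, 0.021, -0.04]
    - [0.0, 0.018, -0.026]
    - [0.001, 0.007, -0.013]
  offset:
    - [0.2, 0.0, 0.0]
    - [0.39, 0.0, 0.0]
    - [0.56, 0.02, 0.0]
    - [0.55, 0.04, 0.03]
    - [0.36, 0.04, 0.04]
    - [0.17, 0.03, 0.03]
  claw: [1, 1, 1, 1, 1, 1]

```text
clock: 27.5
tcp_pos: [0.4213, -0.0194, 0.1439]
ee_rot: [3.141, -0.032, 1.975]
ft_force: [0.1, 0.3, -7.4]
finger_gap: 0.0145
```

```bash
sed -i 's#-mj((k-56)/40)##' step.py recarry.py unplan.py; RL=.1 python3 step.py 6 carry 1.7
```

```text
t=27.65 scene z=0.014 inn=+0.011 sc=7508 scene z=0.012 inn=+0.001 sc=7308 scene z=0.013 inn=+0.001 sc=7375 | th 0.015 w 0.074 bb -0.006 g 0.575 | beta meas 0.031 cmd 0.031 stand [0.4988 0.0156 0.084 ] roll tq -0.076 F [-0.2  0.4 -7.8]
"twist": [[0.0,-0.073,-0.013],[-0.001,0.0,-0.026],[-0.002,0.022,-0.038],[0.0,0.026,-0.035],[0.0,0.018,-0.023],[0.001,0.005,-0.01]] 
"offset": [[0.18,0.03,-0.11],[0.35,0.06,-0.02],[0.5,0.1,-0.02],[0.47,0.11,-0.01],[0.29,0.08,0.0],[0.14,0.04,0.01]] 
"claw": [1, 1, 1, 1, 1, 1]
k 69.0 th [0.024, 0.018, 0.015, 0.011, 0.005, 0.0] beta [-0.042, -0.042, -0.02, 0.006, 0.024, 0.029] v [0.03, 0.059, 0.083, 0.078, 0.049, 0.023]
```

>>> send_rows:
  twist:
    - [0.0, -0.073, -0.013]
    - [-0.001, 0.0, -0.026]
    - [-0.002, 0.022, -0.038]
    - [0.0, 0.026, -0.035]
    - [0.0, 0.018, -0.023]
    - [0.001, 0.005, -0.01]
  offset:
    - [0.18, 0.03, -0.11]
    - [0.35, 0.06, -0.02]
    - [0.5, 0.1, -0.02]
    - [0.47, 0.11, -0.01]
    - [0.29, 0.08, 0.0]
    - [0.14, 0.04, 0.01]
  claw: [1, 1, 1, 1, 1, 1]

```text
clock: 28.4
tcp_pos: [0.4167, -0.0003, 0.1451]
ee_rot: [3.14, -0.03, 2.12]
ft_force: [0.9, 0.3, -8.0]
finger_gap: 0.0146
```

```bash
RL=.1 python3 step.py 6 carry 2.2
```

```text
t=28.55 scene z=0.060 inn=+0.057 sc=9171 scene z=0.065 inn=+0.001 sc=9214 scene z=0.071 inn=-0.001 sc=8970 | th 0.081 w 0.228 bb -0.003 g 0.575 | beta meas 0.029 cmd 0.029 stand [0.4882 0.0455 0.0851] roll tq 0.001 F [ 0.4 -0.9 -7.8]
"twist": [[-0.001,-0.1,-0.014],[-0.002,-0.057,-0.025],[-0.004,0.056,-0.035],[-0.001,0.059,-0.03],[0.0,0.032,-0.018],[0.0,0.008,-0.008]] 
"offset": [[0.18,0.05,0.0],[0.33,0.11,-0.02],[0.44,0.16,-0.06],[0.39,0.15,-0.03],[0.22,0.1,0.0],[0.1,0.04,0.0]] 
"claw": [1, 1, 1, 1, 1, 1]
k 77.8 th [0.104, 0.088, 0.054, 0.026, 0.007, -0.001] beta [-0.071, -0.128, -0.072, -0.013, 0.019, 0.027] v [0.029, 0.056, 0.076, 0.066, 0.039, 0.017]
```

```bash
RL=.17 python3 unplan.py 4 69.0 .029
```

```text
[ 4.16295802e-01 -3.97483987e-04  1.45000000e-01] 0.5488203784382119
"twist": [[0.0,-0.121,0.0],[0.0,0.025,0.0],[0.0,0.042,0.0],[0.0,0.024,0.0]] 
"offset": [[0.0,0.0,0.0],[0.0,0.0,0.0],[0.0,0.0,0.0],[0.0,0.0,0.0]] 
"claw": [1, 1, 1, 1]
k 69.0 th [0.084, 0.051, 0.022, 0.006] beta [-0.092, -0.067, -0.025, -0.001] v [0.0, 0.0, 0.0, 0.0]
```

>>> send_rows:
  twist:
    - [0.0, -0.121, 0.0]
    - [0.0, 0.025, 0.0]
    - [0.0, 0.042, 0.0]
    - [0.0, 0.024, 0.0]
  offset:
    - [0, 0, 0]
    - [0, 0, 0]
    - [0, 0, 0]
    - [0, 0, 0]
  claw: [1, 1, 1, 1]

```text
clock: 29.05
tcp_pos: [0.4171, -0.0006, 0.1453]
ee_rot: [3.14, -0.002, 2.119]
ft_force: [0.1, 0.2, -8.1]
finger_gap: 0.0142
```

```bash
RL=.1 python3 step.py 6 carry 1.8
```

```text
t=29.20 scene z=0.011 inn=+0.002 sc=9442 scene z=0.008 inn=+0.000 sc=9682 scene z=0.006 inn=+0.001 sc=9627 | th 0.003 w -0.043 bb -0.003 g 0.575 | beta meas -0.000 cmd -0.001 stand [0.4894 0.0434 0.0851] roll tq 0.020 F [-0.7  0.4 -7.5]
"twist": [[0.0,-0.02,-0.011],[-0.001,0.002,-0.021],[0.0,0.011,-0.03],[0.0,0.014,-0.026],[0.0,0.011,-0.016],[0.0,0.003,-0.008]] 
"offset": [[0.14,0.04,0.0],[0.28,0.09,-0.01],[0.38,0.14,0.0],[0.34,0.12,-0.01],[0.2,0.09,0.01],[0.09,0.04,0.0]] 
"claw": [1, 1, 1, 1, 1, 1]
k 76.2 th [0.004, 0.004, 0.007, 0.007, 0.003, 0.0] beta [-0.021, -0.019, -0.008, 0.006, 0.017, 0.02] v [0.024, 0.047, 0.064, 0.058, 0.035, 0.016]
```

>>> send_rows:
  twist:
    - [0.0, -0.02, -0.011]
    - [-0.001, 0.002, -0.021]
    - [0.0, 0.011, -0.03]
    - [0.0, 0.014, -0.026]
    - [0.0, 0.011, -0.016]
    - [0.0, 0.003, -0.008]
  offset:
    - [0.14, 0.04, 0.0]
    - [0.28, 0.09, -0.01]
    - [0.38, 0.14, 0.0]
    - [0.34, 0.12, -0.01]
    - [0.2, 0.09, 0.01]
    - [0.09, 0.04, 0.0]
  claw: [1, 1, 1, 1, 1, 1]

```text
clock: 29.95
tcp_pos: [0.4129, 0.0145, 0.145]
ee_rot: [3.14, -0.02, 2.232]
ft_force: [0.6, -0.1, -7.1]
finger_gap: 0.0144
```

```bash
RL=.12 python3 step.py 6 carry 5
```

```text
t=30.10 scene z=0.013 inn=+0.013 sc=8506 scene z=0.010 inn=-0.002 sc=8251 scene z=0.009 inn=-0.003 sc=8353 | th 0.013 w 0.058 bb -0.003 g 0.575 | beta meas 0.020 cmd 0.020 stand [0.4793 0.0676 0.0852] roll tq -0.057 F [ 0.4  0.  -7.4]
"twist": [[0.0,-0.065,-0.019],[-0.001,0.01,-0.031],[-0.001,0.03,-0.029],[0.0,0.021,-0.011],[0.0,0.005,-0.002],[0.0,-0.006,0.0]] 
"offset": [[0.24,0.1,0.0],[0.38,0.18,-0.02],[0.35,0.17,-0.01],[0.14,0.08,0.0],[0.02,0.01,0.0],[0.0,0.0,0.0]] 
"claw": [1, 1, 1, 1, 1, 1]
k 96.2 th [0.026, 0.025, 0.019, 0.006, -0.003, -0.003] beta [-0.045, -0.035, -0.005, 0.016, 0.021, 0.015] v [0.041, 0.066, 0.061, 0.025, 0.003, 0.0]
```

>>> send_rows:
  twist:
    - [0.0, -0.065, -0.019]
    - [-0.001, 0.01, -0.031]
    - [-0.001, 0.03, -0.029]
    - [0.0, 0.021, -0.011]
    - [0.0, 0.005, -0.002]
    - [0.0, -0.006, 0.0]
  offset:
    - [0.24, 0.1, 0.0]
    - [0.38, 0.18, -0.02]
    - [0.35, 0.17, -0.01]
    - [0.14, 0.08, 0.0]
    - [0.02, 0.01, 0.0]
    - [0.0, 0.0, 0.0]
  claw: [1, 1, 1, 1, 1, 1]

```text
clock: 30.85
tcp_pos: [0.4099, 0.0264, 0.145]
ee_rot: [3.14, -0.015, 2.322]
ft_force: [-0.6, -0.2, -7.5]
finger_gap: 0.0143
```

```bash
python3 - <<'E'
from bal import *
d=load();p,_=cmd();d.update(k=0.,q0=list(p),Tin=4,dx=-.095,z=.05,dy=0.);json.dump(d,open(ST,'w'))
E
RL=.12 python3 step.py 6 in 1
python3 - <<'E'
from meas import *
b=json.load(open('poses.json'))['board'];Rb=Ro.from_euler('z',b[2])
S=dict();c=manip.camera('side')
a=cv2.imread('pics/last_scene.png');cs=manip.camera('scene') # calibration only (0.1 s hold)
out=[]
for im,cc in((cs['pixels'][:,:,::-1].copy(),cs),(c['pixels'][:,:,::-1].copy(),c)):
    P=[(-28,55,230),(-28,-55,230),(0,27,230),(0,-27,230),(65,27,230),(65,-27,230),(-150,150,18),(-150,-150,18),(150,150,18),(150,-150,18),(105,12,18),(105,-12,18)]
    for q in proj(cc,Rb.apply(np.array(P)/1000)+[b[0],b[1],0]):
        x,y=(q*1).round().astype(int);im[y,x]=(0,0,255)
    u=proj(cc,[Rb.apply([0,0,.15])+[b[0],b[1],0]])[0];x,y=int(u[0])-80,int(u[1])-90
    out.append(cv2.resize(im[y:y+180,x:x+160],(400,450),interpolation=cv2.INTER_NEAREST));print(x,y)
cv2.imwrite('pics/al.png',np.hstack(out))
print(manip.sense()['clock'])
E
```

```text
t=31.00 scene z=-0.072 inn=-0.070 sc=6538 scene z=-0.080 inn=-0.001 sc=6504 scene z=-0.090 inn=-0.003 sc=6255 | th -0.097 w -0.176 bb -0.006 g 0.576 | beta meas 0.015 cmd 0.015 stand [0.471  0.0855 0.0852] roll tq -0.064 F [-0.9 -0.1 -7.8]
"twist": [[0.0,0.104,0.0],[0.0,-0.038,0.0],[0.0,-0.046,0.0],[0.0,-0.026,0.0],[0.0,-0.007,0.0],[0.0,-0.001,0.0]] 
"offset": [[0.0,0.03,0.02],[-0.04,0.54,0.34],[-0.11,2.18,1.39],[-0.05,2.18,1.38],[0.0,0.54,0.35],[0.0,0.03,0.02]] 
"claw": [1, 1, 1, 1, 1, 1]
k 4.0 th [-0.092, -0.054, -0.022, -0.006, 0.0, 0.002] beta [0.119, 0.081, 0.035, 0.009, 0.002, 0.001] v [0.0, 0.0, 0.0, 0.0, 0.0, 0.0]
336 166
244 105
31.1
```

View pics/al.png

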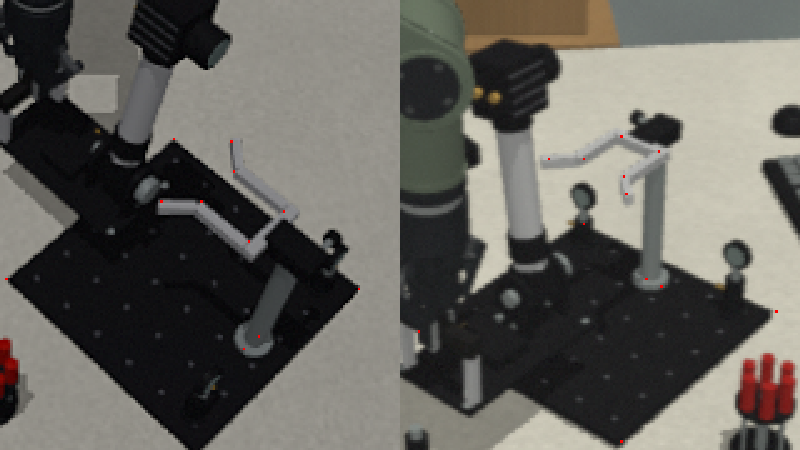

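```bash
RL=.2 python3 - <<'E'
from bal import *
d=load();x,P=prop(np.array(d['x']),np.array(d['P']),.015,.015,.1);t=manip.sense()['clock']
p=np.array(d['q0']);psi=json.load(open('poses.json'))['board'][2];save(p,tool(psi,.015))
d.update(x=list(x),P=P.tolist(),t=t,kn=[[t,.015,0.]],k=0.,v=0.);print(t,x)
act(d,4,lambda k:(p,psi),0.)
E
```

```text
31.1 [-0.11566877 -0.20336709 -0.00613429  0.57552778]
"twist": [[0.0,0.124,0.0],[0.0,-0.044,0.0],[0.0,-0.055,0.0],[0.0,-0.03,0.0]] 
"offset": [[0.0,0.0,0.0],[0.0,0.0,0.0],[0.0,0.0,0.0],[0.0,0.0,0.0]] 
"claw": [1, 1, 1, 1]
k 0.0 th [-0.11, -0.064, -0.027, -0.007] beta [0.139, 0.095, 0.04, 0.01] v [0.0, 0.0, 0.0, 0.0]
```

>>> send_rows:
  twist:
    - [0.0, 0.124, 0.0]
    - [0.0, -0.044, 0.0]
    - [0.0, -0.055, 0.0]
    - [0.0, -0.03, 0.0]
  offset:
    - [0, 0, 0]
    - [0, 0, 0]
    - [0, 0, 0]
    - [0, 0, 0]
  claw: [1, 1, 1, 1]

```text
clock: 31.6
tcp_pos: [0.4094, 0.0268, 0.1451]
ee_rot: [3.14, -0.009, 2.323]
ft_force: [-0.0, 1.1, -7.6]
finger_gap: 0.0144
```

```bash
RL=.12 python3 step.py 5 hold
```

```text
t=31.75 scene z=-0.054 inn=-0.044 sc=6682 scene z=-0.055 inn=+0.000 sc=6774 scene z=-0.060 inn=-0.002 sc=6617 | th -0.063 w -0.093 bb -0.009 g 0.577 | beta meas 0.010 cmd 0.010 stand [0.4711 0.0856 0.0853] roll tq -0.069 F [-0.2 -0.5 -7.8]
"twist": [[0.0,0.068,0.0],[0.0,-0.023,0.0],[0.0,-0.029,0.0],[0.0,-0.015,0.0],[0.0,-0.005,0.0]] 
"offset": [[0.0,0.0,0.0],[0.0,0.0,0.0],[0.0,0.0,0.0],[0.0,0.0,0.0],[0.0,0.0,0.0]] 
"claw": [1, 1, 1, 1, 1]
k 0.0 th [-0.059, -0.034, -0.014, -0.004, 0.0] beta [0.078, 0.055, 0.026, 0.011, 0.006] v [0.0, 0.0, 0.0, 0.0, 0.0]
```

>>> send_rows:
  twist:
    - [0.0, 0.068, 0.0]
    - [0.0, -0.023, 0.0]
    - [0.0, -0.029, 0.0]
    - [0.0, -0.015, 0.0]
    - [0.0, -0.005, 0.0]
  offset:
    - [0, 0, 0]
    - [0, 0, 0]
    - [0, 0, 0]
    - [0, 0, 0]
    - [0, 0, 0]
  claw: [1, 1, 1, 1, 1]

```text
clock: 32.38
tcp_pos: [0.4092, 0.0271, 0.1452]
ee_rot: [3.14, -0.006, 2.324]
ft_force: [0.0, 0.1, -7.2]
finger_gap: 0.0143
```

```bash
RL=.12 python3 step.py 7 in 1
```

```text
t=32.52 scene z=-0.064 inn=-0.063 sc=6543 scene z=-0.073 inn=-0.002 sc=6466 scene z=-0.084 inn=-0.002 sc=6395 | th -0.093 w -0.225 bb -0.012 g 0.577 | beta meas 0.006 cmd 0.006 stand [0.4715 0.0853 0.0853] roll tq -0.055 F [-0.5 -1.2 -8.6]
"twist": [[0.0,0.118,0.0],[0.0,-0.034,0.0],[0.0,-0.047,0.0],[0.0,-0.027,0.0],[0.0,-0.009,0.0],[0.0,0.001,0.0],[0.0,0.001,0.0]] 
"offset": [[0.0,0.01,0.01],[-0.02,0.26,0.16],[-0.07,1.24,0.79],[-0.07,2.48,1.57],[-0.01,1.24,0.8],[0.0,0.26,0.16],[0.0,0.01,0.01]] 
"claw": [1, 1, 1, 1, 1, 1, 1]
k 4.0 th [-0.093, -0.055, -0.023, -0.006, 0.0, 0.001, 0.001] beta [0.124, 0.09, 0.043, 0.016, 0.007, 0.008, 0.009] v [0.0, 0.0, 0.0, 0.0, 0.0, 0.0, 0.0]
```

```bash
RL=.16 python3 - <<'E'
from bal import *
a=cv2.imread('pics/al.png')
K=dict(side=(np.array([[562.2968422,0,329.20566355],[0,562.2968422,238.50226418],[0,0,1]]),[-.02193681,0,0,0,0],[.40608253,-1.09983123,1.02588766],[-2.23169444,-.02141383,-.14549944],244,105,400),
 scene=(np.array([[440.65839641,0,316.27133461],[0,440.65839641,241.2182868],[0,0,1]]),[-.11151065,0,0,0,0],[1.22370092,-.0426259,1.17675853],[-2.56454556,.01431421,1.58580508],336,166,0))
s=dict(tcp_pos=np.array([.4094,.0268,.145]),ee_rot=np.array([3.14,-.015,2.322]))
P0,R=standpose(s);z={}
for n,(k,dc,p,at,x,y,o) in K.items():
    im=np.full((480,640,3),200,np.uint8);im[y:y+180,x:x+160]=cv2.resize(a[:,o:o+400],(160,180),interpolation=cv2.INTER_NEAREST)
    c=dict(pixels=im[:,:,::-1].copy(),intrinsics=k,dist_coeffs=dc,position=p,attitude=at)
    z[n]=theta(c,P0,R,-.3,.2);print(n,z[n])
    g=np.minimum(cv2.GaussianBlur(c['pixels'],(0,0),.8).max(2).astype(np.float32),120);print([round(float(score(c,g,P0,R,t)),1) for t in np.linspace(-.25,.1,15)])
d=load();b=.006;p=np.array(d['q0']);psi=json.load(open('poses.json'))['board'][2];save(p,tool(psi,b))
for dth in(0,.03):
    e=json.loads(json.dumps(d));e['kn']=[[d['t'],b,0.]];e['k']=0.
    e['x'][0]-=dth;e['x'][2]=-.017+.36*dth;e['bias']['scene']+=dth
    save(p,tool(psi,b));act(e,4,lambda k:(p,psi),0.)
E
```

```text
side (np.float64(-0.08596826560386597), np.float64(3502.966095644531))
[15.4, 20.2, 28.0, 38.0, 48.4, 54.7, 58.4, 59.5, 54.9, 46.7, 38.1, 30.5, 25.2, 20.5, 14.6]
scene (np.float64(-0.11870173231139297), np.float64(4023.360228828308))
[21.2, 27.4, 35.8, 44.7, 53.1, 57.2, 55.5, 49.9, 43.3, 37.6, 33.2, 28.7, 24.0, 18.9, 13.4]
"twist": [[0.0,0.121,0.0],[0.0,-0.032,0.0],[0.0,-0.047,0.0],[0.0,-0.027,0.0]] 
"offset": [[0.0,0.0,0.0],[0.0,0.0,0.0],[0.0,0.0,0.0],[0.0,0.0,0.0]] 
"claw": [1, 1, 1, 1]
k 0.0 th [-0.093, -0.056, -0.024, -0.006] beta [0.127, 0.095, 0.048, 0.021] v [0.0, 0.0, 0.0, 0.0]
"twist": [[0.0,0.14,0.0],[0.0,-0.044,0.0],[0.0,-0.059,0.0],[0.0,-0.032,0.0]] 
"offset": [[0.0,0.0,0.0],[0.0,0.0,0.0],[0.0,0.0,0.0],[0.0,0.0,0.0]] 
"claw": [1, 1, 1, 1]
k 0.0 th [-0.118, -0.069, -0.029, -0.008] beta [0.146, 0.102, 0.043, 0.011] v [0.0, 0.0, 0.0, 0.0]
```

>>> send_rows:
  twist:
    - [0.0, 0.121, 0.0]
    - [0.0, -0.03, 0.0]
    - [0.0, -0.045, 0.0]
    - [0.0, -0.025, 0.0]
    - [0.0, -0.005, 0.0]
  offset:
    - [0.0, 0.3, 0.2]
    - [-0.09, 1.3, 0.7]
    - [-0.11, 2.0, 1.1]
    - [-0.04, 1.3, 0.7]
    - [0.0, 0.3, 0.2]
  claw: [1, 1, 1, 1, 1]

```text
clock: 33.15
tcp_pos: [0.4478, 0.0627, 0.1156]
ee_rot: [3.141, -0.023, 2.324]
ft_force: [-0.2, -0.0, -7.6]
finger_gap: 0.0145
```

```bash
python3 - <<'E'
from bal import *
d=load();b=.006;q=np.array(d['q0']);psi=json.load(open('poses.json'))['board'][2];R=tool(psi,b);t0=d['t']
tw=[.121,-.03,-.045,-.025,-.005];of=[[0,.3,.2],[-.09,1.3,.7],[-.11,2.,1.1],[-.04,1.3,.7],[0,.3,.2]]
kn=[[t0,b,0.]];p=q.copy()
for i,(w,o) in enumerate(zip(tw,of)):
    p=p+R@np.array(o)/100;R=R@Ro.from_rotvec([0,w,0]).as_matrix();b+=w;kn.append([t0+.125*(i+1),b,0.])
save(p,R);print(p,p-q,b,manip.sense()['tcp_pos'])
d['x'][0]+=.03;d['x'][2]=-.016;d['bias']['scene']=-.010;d['kn']=kn;d['k']=0.
d.update(q0=list(p),Tin=4,dx=-.07,z=.05,dy=0.);json.dump(d,open(ST,'w'))
E
RL=.14 python3 step.py 5 hold; tail -c 300 bal.json
```

```text
[0.44746778 0.06207535 0.11589626] [ 0.03795101  0.03554885 -0.029123  ] 0.022000000000000002 [0.44779144 0.06274916 0.11559933]
t=33.30 scene z=0.015 inn=-0.001 sc=7516 scene z=0.021 inn=+0.000 sc=7731 scene z=0.027 inn=+0.000 sc=7837 | th 0.032 w 0.120 bb -0.016 g 0.577 | beta meas 0.023 cmd 0.022 stand [0.5086 0.1211 0.0561] roll tq -0.001 F [ 0.2  0.2 -7.8]
"twist": [[0.0,-0.049,0.0],[0.0,0.012,0.0],[0.0,0.018,0.0],[0.0,0.01,0.0],[0.0,0.004,0.0]] 
"offset": [[0.0,0.0,0.0],[0.0,0.0,0.0],[0.0,0.0,0.0],[0.0,0.0,0.0],[0.0,0.0,0.0]] 
"claw": [1, 1, 1, 1, 1]
k 0.0 th [0.035, 0.022, 0.01, 0.003, -0.0] beta [-0.027, -0.015, 0.003, 0.013, 0.017] v [0.0, 0.0, 0.0, 0.0, 0.0]
000002, 0.0], [33.425, -0.027, 0.0], [33.55, -0.015, 0.0], [33.675, 0.003, 0.0], [33.8, 0.013, 0.0], [33.925, 0.017, 0.0]], "k": 0.0, "bias": {"scene": -0.01, "side": 0.004}, "v": 0.0, "q0": [0.4474677803688837, 0.062075346197562054, 0.11589626219531636], "Tin": 4, "dx": -0.07, "z": 0.05, "dy": 0.0}
```

>>> send_rows:
  twist:
    - [0.0, -0.049, 0.0]
    - [0.0, 0.012, 0.0]
    - [0.0, 0.018, 0.0]
    - [0.0, 0.01, 0.0]
    - [0.0, 0.004, 0.0]
  offset:
    - [0, 0, 0]
    - [0, 0, 0]
    - [0, 0, 0]
    - [0, 0, 0]
    - [0, 0, 0]
  claw: [1, 1, 1, 1, 1]

```text
clock: 33.92
tcp_pos: [0.448, 0.0619, 0.116]
ee_rot: [3.14, -0.018, 2.322]
ft_force: [-0.4, -0.1, -7.9]
finger_gap: 0.0143
```

```bash
python3 - <<'E'
from bal import *
d=load();p,_=cmd();d.update(k=0.,q0=list(p),Tin=5,dx=-.02,z=.036,dy=0.);json.dump(d,open(ST,'w'))
E
RL=.12 python3 step.py 8 in 1
```

```text
t=34.08 scene z=0.042 inn=+0.041 sc=8100 scene z=0.048 inn=+0.002 sc=8033 scene z=0.056 inn=+0.003 sc=8478 | th 0.062 w 0.147 bb -0.014 g 0.578 | beta meas 0.017 cmd 0.017 stand [0.5091 0.121  0.0561] roll tq 0.021 F [-0.3 -0.1 -7.8]
"twist": [[0.0,-0.078,0.0],[0.0,0.023,0.0],[0.0,0.032,0.0],[0.0,0.017,0.0],[0.0,0.005,0.0],[0.0,0.001,0.0],[0.0,-0.002,0.0],[0.0,0.0,0.0]] 
"offset": [[0.0,0.01,0.0],[0.0,0.2,0.05],[0.01,1.06,0.27],[0.01,2.63,0.67],[-0.01,2.63,0.67],[0.0,1.06,0.28],[0.0,0.2,0.05],[0.0,0.01,0.0]] 
"claw": [1, 1, 1, 1, 1, 1, 1, 1]
k 5.0 th [0.061, 0.036, 0.015, 0.004, -0.0, -0.001, -0.001, -0.0] beta [-0.061, -0.038, -0.006, 0.011, 0.016, 0.017, 0.015, 0.015] v [0.0, 0.0, 0.0, 0.0, 0.0, 0.0, 0.0, 0.0]
```

>>> send_rows:
  twist:
    - [0.0, -0.078, 0.0]
    - [0.0, 0.023, 0.0]
    - [0.0, 0.032, 0.0]
    - [0.0, 0.017, 0.0]
    - [0.0, 0.005, 0.0]
    - [0.0, 0.001, 0.0]
    - [0.0, -0.002, 0.0]
    - [0.0, 0.0, 0.0]
    - [0.0, 0.0, 0.0]
  offset:
    - [0.0, 0.3, 0.08]
    - [0.0, 0.7, 0.18]
    - [0.0, 1.0, 0.25]
    - [0.0, 1.1, 0.28]
    - [0.0, 1.2, 0.3]
    - [0.0, 1.2, 0.3]
    - [0.0, 1.1, 0.28]
    - [0.0, 0.8, 0.2]
    - [0.0, 0.4, 0.1]
  claw: [1, 1, 1, 1, 1, 1, 1, 1, 1]

```text
clock: 35.2
tcp_pos: [0.5049, 0.116, 0.0963]
ee_rot: [3.14, -0.015, 2.324]
ft_force: [-0.4, -0.3, -7.7]
finger_gap: 0.0145
```

```bash
python3 - <<'E'
from bal import *
d=load();b=.017;psi=json.load(open('poses.json'))['board'][2];p=np.array(d['q0']);R=tool(psi,b);t0=d['t'];kn=[[t0,b,0.]]
tw=[-.078,.023,.032,.017,.005,.001,-.002,0,0];y=[.3,.7,1,1.1,1.2,1.2,1.1,.8,.4];z=[.08,.18,.25,.28,.3,.3,.28,.2,.1]
for i in range(9):
    p=p+R@np.array([0,y[i],z[i]])/100;R=R@Ro.from_rotvec([0,tw[i],0]).as_matrix();b+=tw[i];kn.append([t0+.125*(i+1),b,0.])
save(p,R);d.update(kn=kn,k=0.,q0=list(p),Tin=4,dx=0.,z=.030);json.dump(d,open(ST,'w'))
E
RL=.05 python3 step.py 6 in 1
python3 - <<'E'
from meas import *
c=manip.camera('side');b=json.load(open('poses.json'))['board'];Rb=Ro.from_euler('z',b[2])
im=cv2.imread('pics/last_scene.png');o=[im[170:350,336:496],c['pixels'][105:285,244:404,::-1]]
cv2.imwrite('pics/al2.png',np.hstack([cv2.resize(i,(400,450),interpolation=cv2.INTER_CUBIC) for i in o]))
E
```

```text
t=35.35 scene z=0.029 inn=+0.023 sc=7625 scene z=0.030 inn=-0.003 sc=7526 scene z=0.032 inn=-0.003 sc=7481 | th 0.038 w 0.084 bb -0.014 g 0.578 | beta meas 0.015 cmd 0.015 stand [0.5659 0.1744 0.0365] roll tq -0.022 F [ 0.3 -0.8 -6.7]
"twist": [[0.0,-0.046,0.0],[0.0,0.014,0.0],[0.0,0.019,0.0],[0.0,0.01,0.0],[0.0,0.003,0.0],[0.0,0.0,0.0]] 
"offset": [[0.0,0.01,0.0],[0.0,0.2,0.06],[0.01,0.79,0.25],[0.0,0.79,0.25],[0.0,0.2,0.06],[0.0,0.01,0.0]] 
"claw": [1, 1, 1, 1, 1, 1]
k 4.0 th [0.037, 0.022, 0.009, 0.003, 0.0, -0.0] beta [-0.031, -0.017, 0.002, 0.012, 0.015, 0.015] v [0.0, 0.0, 0.0, 0.0, 0.0, 0.0]
```

View pics/al2.png

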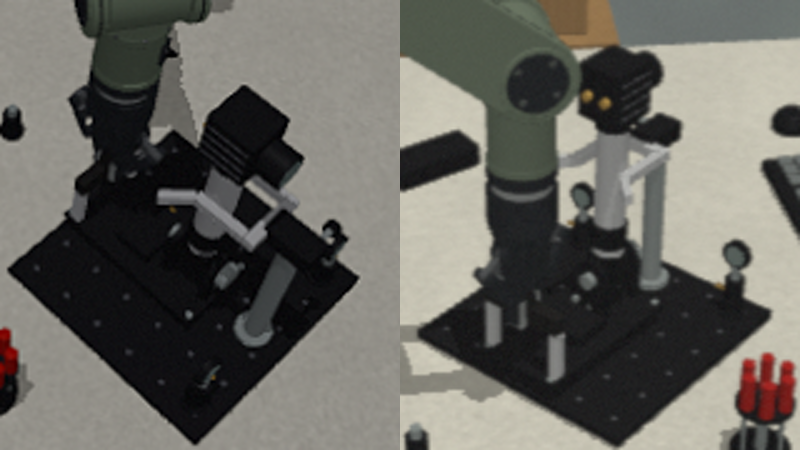

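>>> send_rows:
  twist:
    - [0.0, -0.046, 0.0]
    - [0.0, 0.014, 0.0]
    - [0.0, 0.019, 0.0]
    - [0.0, 0.01, 0.0]
    - [0.0, 0.003, 0.0]
    - [0.0, 0.0, 0.0]
  offset:
    - [0.0, 0.01, 0.0]
    - [0.0, 0.2, 0.06]
    - [0.01, 0.79, 0.25]
    - [0.0, 0.79, 0.25]
    - [0.0, 0.2, 0.06]
    - [0.0, 0.01, 0.0]
  claw: [1, 1, 1, 1, 1, 1]

```text
clock: 36.15
tcp_pos: [0.5193, 0.1292, 0.09]
ee_rot: [3.141, -0.015, 2.323]
ft_force: [-0.3, -0.5, -6.5]
finger_gap: 0.0144
```

```bash
RL=.08 python3 step.py 8 hold
```

```text
t=36.30 scene z=0.024 inn=+0.023 sc=6677 scene z=0.027 inn=+0.000 sc=6335 scene z=0.032 inn=+0.001 sc=6026 | th 0.035 w 0.086 bb -0.013 g 0.578 | beta meas 0.015 cmd 0.015 stand [0.5804 0.1879 0.0303] roll tq -0.028 F [ 0.3  0.1 -7.5]
"twist": [[0.0,-0.045,0.0],[0.0,0.014,0.0],[0.0,0.017,0.0],[0.0,0.01,0.0],[0.0,0.003,0.0],[0.0,0.0,0.0],[0.0,0.0,0.0],[0.0,-0.001,0.0]] 
"offset": [[0.0,0.0,0.0],[0.0,0.0,0.0],[0.0,0.0,0.0],[0.0,0.0,0.0],[0.0,0.0,0.0],[0.0,0.0,0.0],[0.0,0.0,0.0],[0.0,0.0,0.0]] 
"claw": [1, 1, 1, 1, 1, 1, 1, 1]
k 4.0 th [0.035, 0.021, 0.009, 0.002, -0.0, -0.001, -0.001, -0.0] beta [-0.03, -0.016, 0.001, 0.011, 0.014, 0.014, 0.014, 0.013] v [0.0, 0.0, 0.0, 0.0, 0.0, 0.0, 0.0, 0.0]
```

>>> send_rows:
  twist:
    - [0.0, -0.045, 0.0]
    - [0.0, 0.014, 0.0]
    - [0.0, 0.017, 0.0]
    - [0.0, 0.01, 0.0]
    - [0.0, 0.003, 0.0]
    - [0.0, 0.0, 0.0]
    - [0.0, 0.0, 0.0]
    - [0.0, -0.001, 0.0]
    - [0.0, 0.0, 0.0]
    - [0.0, 0.0, 0.0]
    - [0.0, 0.0, 0.0]
    - [0.0, 0.0, 0.0]
    - [0.0, 0.0, 0.0]
    - [0.0, 0.0, 0.0]
  offset:
    - [0, 0, 0]
    - [0, 0, 0]
    - [0, 0, 0]
    - [0, 0, 0]
    - [0, 0, 0]
    - [0, 0, 0]
    - [0, 0, 0]
    - [0, 0, 0]
    - [0, 0, 0.1]
    - [0, 0, 0.2]
    - [0, 0, 0.2]
    - [0, 0, 0.2]
    - [0, 0, 0.15]
    - [0, 0, 0.1]
  claw: [1, 1, 1, 1, 1, 1, 1, 1, 1, 1, 1, 1, 1, 1]

```text
clock: 38.05
tcp_pos: [0.5191, 0.1294, 0.0807]
ee_rot: [3.14, -0.013, 2.323]
ft_force: [0.0, 0.4, -7.6]
finger_gap: 0.0145
```

```bash
python3 - <<'E'
from meas import *
s=manip.sense();P0,R=standpose(s);c=snap('scene');print(s['clock'],'stand',P0.round(4),'th',theta(c,P0,R,-.3,.3)[0]+.01,'F',s['ft_force'].round(2),'rolltq',s['torque']@R[:,0],'beta',np.arctan2(R[2,1],R[2,2]))
E
```

```text
38.05 stand [0.5807 0.1881 0.0208] th 0.05353917935429819 F [ 0.02  0.41 -7.59] rolltq 0.013924686131638121 beta 0.013166865178338361
```

>>> send_rows:
  twist:
    - [0, 0, 0]
    - [0, 0, 0]
    - [0, 0, 0]
    - [0, 0, 0]
    - [0, 0, 0]
    - [0, 0, 0]
    - [0, 0, 0]
  offset:
    - [0, 0, 0.05]
    - [0, 0, 0.05]
    - [0, 0, 0.05]
    - [0, 0, 0.05]
    - [0, 0, 0.04]
    - [0, 0, 0.03]
    - [0, 0, 0.0]
  claw: [1, 1, 1, 1, 1, 1, 1]

```text
clock: 38.98
tcp_pos: [0.5191, 0.1295, 0.0787]
ee_rot: [3.14, -0.013, 2.323]
ft_force: [-5.6, -1.1, 1.8]
finger_gap: 0.0143
```

```bash
python3 - <<'E'
from meas import *
s=manip.sense();P0,R=standpose(s);c=snap('scene');print(s['clock'],'stand',P0.round(4),'th',theta(c,P0,R,-.3,.3)[0]+.01,'F',s['ft_force'].round(2),'rolltq',s['torque']@R[:,0],'pitchtq',s['torque']@R[:,1])
E
```

```text
38.975 stand [0.5807 0.1882 0.0189] th 0.05443222009437277 F [-5.56 -1.14  1.81] rolltq 0.1224250321374979 pitchtq 0.84753171825659
```

>>> send_rows:
  twist:
    - [0, 0, 0]
    - [0, 0, 0]
    - [0, 0, 0]
    - [0, 0, 0]
    - [0, 0, 0]
    - [0, 0, 0]
    - [0, 0, 0]
    - [0, 0, 0]
    - [0, 0, 0]
    - [0, 0, 0]
    - [0, 0, 0]
    - [0, 0, 0]
    - [0, 0, 0]
    - [0, 0, 0]
    - [0, 0, 0]
    - [0, 0, 0]
    - [0, 0, 0]
    - [0, 0, 0]
  offset:
    - [0, 0, 0]
    - [0, 0, 0]
    - [0, 0, 0]
    - [0, 0, 0]
    - [0, 0, 0]
    - [0, 0, 0]
    - [0, 0, 0]
    - [0, 0, 0]
    - [0, 0, -0.3]
    - [0, 0, -0.8]
    - [0, 0, -1.2]
    - [0, 0, -1.6]
    - [0, 0, -1.6]
    - [0, 0, -1.6]
    - [0, 0, -1.6]
    - [0, 0, -1.2]
    - [0, 0, -0.8]
    - [0, 0, -0.3]
  claw: [0.7, 0.4, 0, 0, 0, 0, 0, 0, 0, 0, 0, 0, 0, 0, 0, 0, 0, 0]

```text
clock: 41.28
tcp_pos: [0.5201, 0.1282, 0.1886]
ee_rot: [3.14, -0.013, 2.323]
ft_force: [0.5, 1.2, -0.3]
finger_gap: 0.0855
```

```bash
python3 - <<'E'
from meas import *
s=manip.sense();c=snap('scene');d=snap('side')
print(s['clock'],s['tcp_pos'],'F',s['ft_force'].round(2),s['finger_gap'])
b=json.load(open('poses.json'))['board'];Rz=Ro.from_euler('z',b[2]).as_matrix();P0=np.array([b[0],b[1],.018])+Rz@[-.03,0,0]
print('th',[round(float(theta(q,P0,Rz,-.3,.3)[0]),3) for q in(c,d)])
im=c['pixels'][170:350,336:496,::-1];o=[im,d['pixels'][105:285,244:404,::-1]]
cv2.imwrite('pics/fin.png',np.hstack([cv2.resize(i,(400,450),interpolation=cv2.INTER_CUBIC) for i in o]))
E
```

```text
41.275 [0.52007515 0.12822882 0.18855608] F [ 0.55  1.17 -0.33] 0.08546763554512411
th [0.045, 0.05]
```

View pics/fin.png

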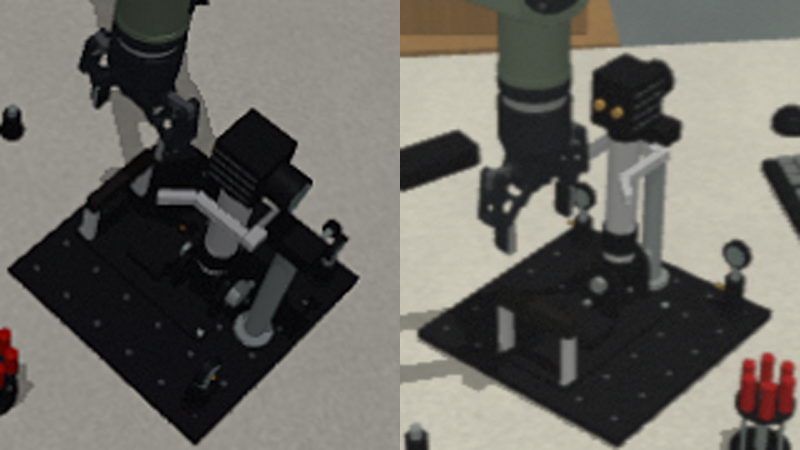

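The stand sits flat on the board with the pillar leaning about 0.05 rad against a tine. The gripper is open and clear of everything, so I'm handing the job in.

```bash
python3 -c "
from workcell import manip
print(manip.sign_off())"
```

```text
the job is handed in; nothing more can be done
None
```

The stand is parked on the breadboard with its pillar in the rest fork, and the job was handed in at about 41 s of 72 s; no verdict was reported. I gripped the stand by its handle, lifted it, rocked the pillar upright, carried it balanced with camera feedback, slid the pillar into the fork, set the base down and let go.

**Last checks:**
- **Pillar:** it leans about 0.045 to 0.05 rad (scene and side cameras), within the 0.1 rad limit, and is between the tines. It is most likely resting lightly on one of them.
- **Base:** the last picture shows it flat on the board. My pose estimate before release put it within about 1 mm of the bay position.
- **Gripper:** open, raised 11 cm clear, and the wrist force is near zero.

**What went wrong or stayed uncertain:**
- **Righting:** the first rocking overshot onto the opposite stop. I repeated the righting more gently, still within 0.15 m of the start.
- **Six seconds free:** the lean touched about 0.1 rad several times early in the carry. The window I count on runs from about 24.6 s to 31 s, a margin of only about 0.3 s. Roughly 31.4 s to 37.5 s should also count, since the lean stayed under 0.1 rad and I saw no sign of contact in the fork.
- **Base roll:** the estimate drifted by about 0.015 rad during the carry, probably slip in the grip. I compensated for it while balancing.
- **Loose things:** I did not measure whether they moved. The post holder and driver stand look unmoved in the last pictures; the controller and screwdriver were outside the view.

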